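# Get the vial from behind the jars onto the balance

### The job

The small glass vial at the back of the low metal stand is hemmed in by the sample cup in front of it and a jar on either side. First clear all three, the cup and both jars, into the shallow steel side tray; then set the vial upright in the middle of the balance's pan and leave it there; then put the cup and the two jars back on the stand, each where it stood before (the vial's own place stays empty). Keep everything upright throughout.

Things in the scene. Friction and masses are not known exactly. Their poses are not given: they have to be found in the camera images.
- vial: The glass vial with pale grey cap at the back of the stand: upright, 17 mm in diameter up to 49 mm, cap 15 mm in diameter, 58 mm tall, 18 g. Origin at the centre of its underside, z up its axis. It starts about 13 mm in front of the stand's fence. Other vials, in a rack at the back of the bench, stay.
- cup: The sample cup on the stand, screwed shut with a white lid: round, body 52 mm in diameter, lid 58 mm in diameter from 58 to 72 mm height, 72 mm tall, about 60 g; the lid does not come off. Origin at the centre of its underside, z up along its axis. It stands at the front of the stand, nearest to the robot. (Cups with blue lids elsewhere on the bench stay.)
- jar: The large jar on the stand: round, 68 to 71 mm in diameter, 110 mm tall, metal screw cap 66 mm in diameter at the top, about 0.45 kg. Origin at the centre of its underside, z up its axis. It stands beside the vial, left or right, some 12 mm from it. Near its top it can be gripped along the stand's x, one finger passing over the fence.
- shaker: The slim jar on the stand: round, 45 mm in diameter, 106 mm tall, screw cap 45 mm in diameter from 85 mm up, about 0.11 kg. Origin at the centre of its underside, z up its axis. It stands on the other side of the vial from the large jar, some 25 mm from it, and can be gripped in the same way.
- stand: Low dark metal stand under the four things, fixed: plate 180 (x) by 200 (y) mm, 4 mm thick; things stand on it at z = 4 mm. Fence along the far edge, 45 mm high, inner face at x = +76 mm; other sides open. Origin at the centre of its underside; x to the fence (away from the robot), y left along it. In it, vial near (54, 0), jars near (22, +-45), cup near (-52, 0) mm. The cup leaves little room in front of the jars.
- side_tray: The shallow steel tray that is the side area, fixed to the bench, to the left or right of the stand: 264 mm (x) by 144 mm (y) outside, floor 3 mm thick, rim 4 mm thick and 12 mm high. Origin at the centre of its underside; x is the long way, z up. Empty at the start. The three things fit in a row along x, 82 mm apart.
- balance: The bench balance, fixed: 246 mm (x) by 186 mm (y), on the side of the stand where the side tray is not. Origin at the centre of its underside; x away from the robot, y left, z up. Its square pan is on top, centred 30 mm in +x from the origin.
- pan (a point): Centre of the balance's pan, on its upper surface, 62 mm above the bench; the pan is a flat fixed plate 136 mm square. x away from the robot, y left, z up, as the balance stands. The balance's open clear cover stands upright 87 mm beyond this point in +x, 160 mm wide along y, top about 220 mm above the bench; a gripper closing along y clears it.

How it is judged (in metres and radians):
On the way, in this order (a step that is already met when the one before it is completed fails the run):
1. the cup and both jars stand upright in the side tray (x of cup in the frame of side_tray between -0.125 and 0.125 m and y of cup in the frame of side_tray between -0.065 and 0.065 m and z of each of cup, jar, shaker in the frame of side_tray below 0.008 m and angle between each of cup, jar, shaker's own z axis and vertical below 0.15 rad and x of jar in the frame of side_tray between -0.125 and 0.125 m and y of jar in the frame of side_tray between -0.065 and 0.065 m and x of shaker in the frame of side_tray between -0.125 and 0.125 m and y of shaker in the frame of side_tray between -0.065 and 0.065 m), for 0.2 s.
2. the vial stands upright in the middle of the balance's pan, let go (horizontal distance between vial and pan below 0.015 m and z of vial in the frame of pan between -0.006 and 0.006 m and angle between vial's own z axis and vertical below 0.15 rad and contact force between vial and the fingers below 0.1 N), for 0.2 s.
At the end, for the whole second after the job is handed in: The vial stands upright and at rest on the balance's pan within 15 mm of its centre; the cup, the large jar and the slim jar each stand upright and at rest within 15 mm of where they stood at the start (horizontal distance between vial and pan below 0.015 m and z of vial in the frame of pan between -0.006 and 0.006 m and angle between each of vial, cup, jar, shaker's own z axis and vertical below 0.15 rad and linear speed of each of vial, cup, jar, shaker below 0.02 m/s and distance of each of cup, jar, shaker from where it was at the start of the episode below 0.015 m); the robot touches nothing.
It fails at once if the vial is tipped over (more than 35 degrees) (angle between vial's own z axis and vertical above 0.61 rad).
It fails at once if the sample cup is tipped over (more than 35 degrees) (angle between cup's own z axis and vertical above 0.61 rad).
It fails at once if the large jar is tipped over (more than 35 degrees) (angle between jar's own z axis and vertical above 0.61 rad).
It fails at once if the slim jar is tipped over (more than 35 degrees) (angle between shaker's own z axis and vertical above 0.61 rad).
It also fails if it takes over 149 s, if anything falls off the work surface, if the arm or the gripper's body presses on something with over 40 N, if the wrist force passes 120 N, or if a joint passes its speed limit or range.

### The arm

A 7-joint arm with a two-finger parallel gripper is mounted at the origin on a cart in front of the work surface, level with it; the furniture and walls round the work are solid. World frame = base frame: x ahead of the robot, y to its left, z up, the work surface at z = 0. Lengths are in mm, angles in degrees, forces in N, time in s.
With the tool pointing down it reaches from about 425 to 1025 mm from the base axis. Payload 9.4 kg.
Tool frame: the origin (TCP) lies on the centre line of the jaws, within the pads' length; the fingertips stand 11 mm ahead of it and the grasp point (between the pads) lies 8 mm behind it; z points along the fingers, y is the line along which they close (so a half turn about z gives the same grasp; the last joint's range is limited). The gripper opens to 93 mm and grips with 3 to 60 N. Pads are 15 mm wide; open, the fingers measure 128 mm over their backs; the gripper's body (75 mm by 188 mm) begins 65 mm behind the grasp point.
Start: joints at [64.704, 34.337, -0.143, 91.639, 0.103, 54.024, -4.572], TCP at [258.643, -677.294, 229.618] pointing down, gripper open.
Joint ranges: [-147.43, 147.43], [-19.82, 112.94], [-74.19, 73.91], [6.32, 146.72], [-59.91, 239.91], [6.04, 106.73], [-150.56, 150.56]. Speed limits (degrees/s): [127.2, 127.2, 172.46, 172.46, 180, 180, 180].

### API

Orientations are given as a 3x3 rotation matrix whose columns are the frame's x, y, z axes.
In Python, from station import status, snapshot, order gives the robot as it stands. The module is installed in compiled form; this text tells all that it offers.
- The arm moves only by the shell command python3 -m jog 'ROWS' [FORCE]. ROWS is JSON, a list of rows, each an object with "turn": the turn, a rotation vector about the tool's x, y, z in rad, a list of three; "travel": the shift along the tool's x, y, z in m, a list of three; "hand": the closure, from -1 (fully open) to 1 (shut). A call has 1 to 10 rows; each row shifts and turns the commanded pose from where the row before left it, along the tool's axes as they then stand; what a row does not reach is not made up. A row lasts 1/10 s, in which the tool goes at most 50 mm and 8.59 degrees, less where a joint would pass 70% of its speed; a pose out of reach is approached as far as the arm can. A call with a gripper value outside its range is refused whole. The fingers move at their own pace and stop on an object; FORCE is the grip in N (left out, the last holds). Time passes only in rows, so rows that do not move let the fingers close. It gives the time, the measured TCP pose, the force, the opening and the grip force at its end, in the units of the state.
- status.get_obs(): the state, without advancing time (a new reading comes with each control period).
- snapshot(name): name is "scene" or "top" or "wrist"; returns a dict with "image" (480x640x3 uint8, red, green, blue), "fovy" (degrees; the focal length in pixels is half the picture's height over the tangent of half this angle, whatever the lens; pixels are square), "cx", "cy" (the principal point, pixels), "cam_to_world" (4x4, takes a point from camera to world coordinates). Camera axes: x right, y down, z forward; pixel columns grow to the right and rows downward; lengths in mm; the calibration is good to about 2 mm. A picture is of the moment at which its call begins. There is no depth.
- order.close_job(): hands the job in; it is judged then, once.
The state is a dict: "clock": time; "qpos": joint angles; "qd": joint speeds; "joint_efforts": joint torques, N m; "eef_pos": TCP position; "tool_rot": TCP orientation; "ft_force": force on the tool from outside, world axes, zero at the start; "ft_torque": the same for the moment, N m; "width": finger opening in mm; "gripper_force": force on a finger pad.
Only numpy, scipy, OpenCV 4.12 (cv2) and the standard library are available. Lean on these libraries where they do the work, as an engineer would, in place of code of your own. Each camera call takes 0.05 s, during which the arm holds its last target. There are 200 camera calls.

## Working session

There is one attempt and no reset: what is moved stays moved. The work goes in short steps, Python scripts to look and compute and a shell command to move; the robot and the scene stay as the last step left them, time stands still between calls to the robot, and variables do not carry over. Pictures are saved under pics/ and viewed, at most 14 in all, crops included, and the job is handed in when it is done.

```bash
mkdir -p pics
cat > h.py <<'E'
import numpy as np, cv2
from station import status, snapshot, order
def snap(name, f):
    s=snapshot(name); cv2.imwrite(f'pics/{f}.png', s['image'][:,:,::-1]); np.save(f'pics/{f}.npy', s, allow_pickle=True); return s
def load(f): return np.load(f'pics/{f}.npy',allow_pickle=True).item()
def ray(s,u,v):
    f=240/np.tan(np.radians(s['fovy'])/2); T=np.array(s['cam_to_world'])
    d=T[:3,:3]@np.array([(u-s['cx'])/f,(v-s['cy'])/f,1]); return T[:3,3],d
def onz(s,u,v,z):
    o,d=ray(s,u,v); return o+d*(z-o[2])/d[2]
def proj(s,p):
    f=240/np.tan(np.radians(s['fovy'])/2); T=np.array(s['cam_to_world'])
    c=T[:3,:3].T@(np.array(p)-T[:3,3]); return c[0]/c[2]*f+s['cx'],c[1]/c[2]*f+s['cy']
E
python3 - <<'E'
from h import *
np.set_printoptions(precision=2,suppress=True)
for n in('scene','top'):
    s=snap(n,n+'0'); print(n,s['fovy'],s['cx'],s['cy'],np.array(s['cam_to_world']))
o=status.get_obs(); print(o['tool_rot'],o['eef_pos'],o['clock'],o['width'])
E
```

```text
scene 56.58176956032502 324.6845535945938 244.49336297393012 [[   0.79   -0.4     0.46  178.  ]
 [  -0.61   -0.53    0.59 -511.09]
 [   0.01   -0.75   -0.67  626.51]
 [   0.      0.      0.      1.  ]]
top 57.59956253356804 314.9957510991302 246.03384218991786 [[  -0.03   -0.99    0.14  460.55]
 [  -1.      0.03    0.01   -2.4 ]
 [  -0.02   -0.14   -0.99 1001.27]
 [   0.      0.      0.      1.  ]]
[[ 0.93  0.36 -0.  ]
 [ 0.36 -0.93  0.  ]
 [-0.   -0.   -1.  ]] [ 258.5  -676.92  228.86] 0.1 93.03010524668565
```

View pics/top0.png

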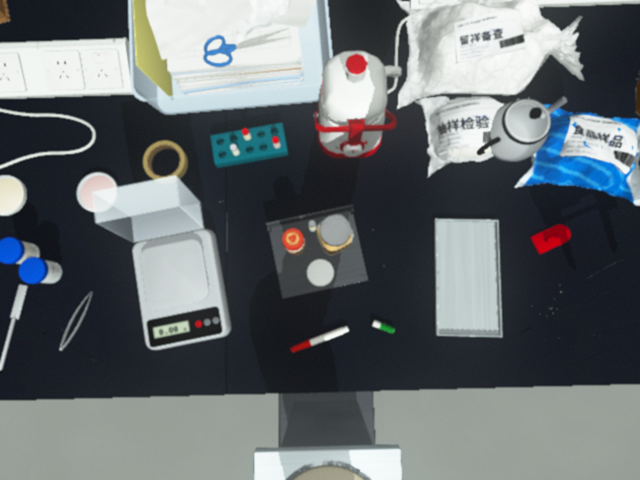

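View pics/scene0.png

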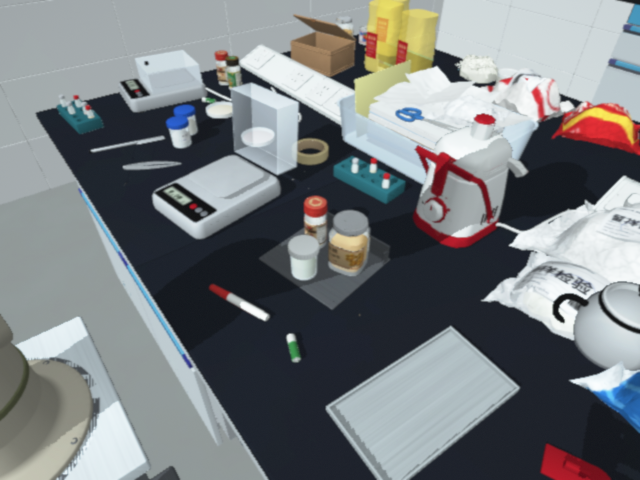

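Top view: stand around (318,250), cup lid (320,273), red-capped slim jar (293,240), large jar (335,232), vial (312,225). The tray is on the right (468,277) and the balance pan on the left (~(175,270)). Next I'll measure from colour and brightness contours.

Run:
```python
from h import *
s=load('top0'); im=cv2.imread('pics/top0.png')
a=cv2.resize(im[195:305,255:380],None,fx=6,fy=5.4,interpolation=cv2.INTER_CUBIC)[:590,:760]
b=cv2.resize(im[195:305,255:380],None,fx=4,fy=4,interpolation=cv2.INTER_CUBIC)
sc=cv2.imread('pics/scene0.png')[185:315,255:395]
c=cv2.resize(sc,None,fx=2,fy=2)
d=cv2.resize(im[170:355,90:240],(357,440),interpolation=cv2.INTER_CUBIC)
o=np.zeros((600,800,3),np.uint8); o[:440,:500]=b; o[:260,500:780]=c
d=cv2.resize(d,(275,340)); o[260:600,510:785]=d
cv2.imwrite('pics/c1.png',o)
```

```text
(no output)
```

View pics/c1.png

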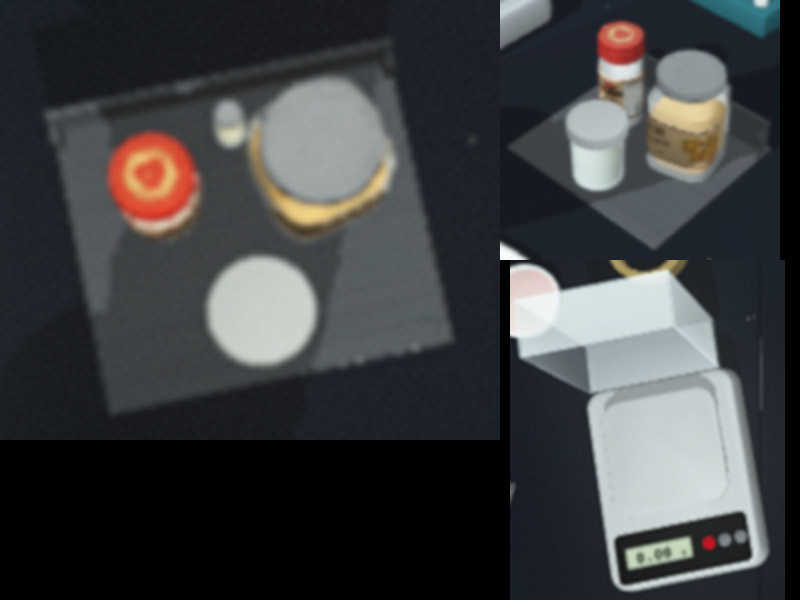

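The crop shows cap centres clearly: slim (292.8,238.8), large (335.8,230.0), cup lid (320.5,272.8), vial cap (312.3,222), pan ~(174.6,274.5). Now casting rays.

Run:
```python
from h import *
np.set_printoptions(precision=1,suppress=True)
s=load('top0'); im=cv2.imread('pics/top0.png'); hsv=cv2.cvtColor(im,cv2.COLOR_BGR2HSV)
P=dict(slim=(292.75,238.75,110),jar=(335.75,230,114),cup=(320.5,272.75,76),vial=(312.25,222,62),FL=(282.5,298.25,4),FR=(367.75,280.5,4),pan=(174.6,274.5,62))
W={k:onz(s,*v) for k,v in P.items()}
for k in W: print(k,W[k])
d=W['FR']-W['FL']; print('stand width',np.linalg.norm(d[:2]),'yaw',np.degrees(np.arctan2(d[0],-d[1])))
m=lambda a:cv2.morphologyEx(a,cv2.MORPH_CLOSE,np.ones((5,5)))
# tray
g=(hsv[:,:,2]>90).astype(np.uint8)
for nm,(x0,y0,x1,y1),z in(('tray',(425,205,515,350),12),('balance',(110,225,240,355),58)):
    sub=np.zeros_like(g); sub[y0:y1,x0:x1]=g[y0:y1,x0:x1]; sub=m(sub)
    cs,_=cv2.findContours(sub,cv2.RETR_EXTERNAL,cv2.CHAIN_APPROX_NONE); c=max(cs,key=cv2.contourArea)
    bx=cv2.boxPoints(cv2.minAreaRect(c)); w=np.array([onz(s,*p,z) for p in bx])
    print(nm,bx.round(1).tolist(),'\n',w,'ctr',w.mean(0),np.linalg.norm(np.diff(w,axis=0),axis=1))
# frame check
def fr(o,yaw,p): c,q=np.cos(yaw),np.sin(yaw); d=p[:2]-o; return np.array([c*d[0]+q*d[1],-q*d[0]+c*d[1]])
yaw=np.arctan2(d[0],-d[1]); 
c,q=np.cos(yaw),np.sin(yaw); o=((W['FL']+W['FR'])/2)[:2]+90*np.array([c,q]); print('stand',o,np.degrees(yaw))
for k in('slim','jar','cup','vial'): print(k,fr(o,yaw,W[k]))
print(W['slim'],proj(load('scene0'),W['slim']),proj(load('scene0'),W['jar']),proj(load('scene0'),W['cup']))
```

```text
slim [599.2  56.4 110. ]
jar [614.1 -32.9 114. ]
cup [529.8   1.3  76. ]
vial [642.5  16.1  62. ]
FL [479.7  89.5   4. ]
FR [ 514.4 -105.4    4. ]
pan [536.2 317.2  62. ]
stand width 198.04229643285123 yaw 10.090618594325079
tray [[435.0, 218.0], [502.0, 218.0], [502.0, 337.0], [435.0, 337.0]] 
 [[ 652.7 -264.9   12. ]
 [ 647.9 -417.4   12. ]
 [ 381.1 -394.7   12. ]
 [ 384.9 -247.6   12. ]] ctr [ 516.7 -331.2   12. ] [152.6 267.8 147.1]
balance [[109.0, 225.1999969482422], [208.6999969482422, 205.3000030517578], [234.5, 334.5], [134.89999389648438, 354.3999938964844]] 
 [[650.1 466.4  58. ]
 [688.1 245.1  58. ]
 [404.8 188.2  58. ]
 [368.9 400.8  58. ]] ctr [528.  325.1  58. ] [224.6 288.9 215.6]
stand [585.6   7.8] 10.090618594325079
slim [21.9 45.5]
jar [ 20.9 -45.1]
cup [-56.2   3.3]
vial [57.4 -1.8]
[599.2  56.4 110. ] (np.float64(315.3320204648975), np.float64(201.25732232140274)) (np.float64(350.7583169734961), np.float64(219.56071011461668)) (np.float64(303.2389076617834), np.float64(243.43664934519506))
```

```bash
cat >> h.py <<'E'
from scipy.spatial.transform import Rotation as Ro
def plan(p,th,verbose=True):
    """turn (rotvec, tool axes) to tool-down with x-azimuth th deg, then the travel in the turned tool axes"""
    o=status.get_obs(); R=np.array(o['tool_rot']); t=np.radians(th)
    Rt=np.array([[np.cos(t),np.sin(t),0],[np.sin(t),-np.cos(t),0],[0,0,-1]])
    rv=Ro.from_matrix(R.T@Rt).as_rotvec(); d=Rt.T@(np.array(p)-o['eef_pos'])/1000
    print('clock',round(o['clock'],1),'at',np.round(o['eef_pos'],1),'w',round(o['width'],1),'turn',rv.round(4),'n',int(np.ceil(abs(rv).max()/.14)),'travel',d.round(4),'n',int(np.ceil(np.linalg.norm(d[:2])/.045)))
E
python3 - <<'E'
from h import *
plan((500,0,300),10)
s=load('top0')
for u,v in((434,218),(498,219),(502,337),(436,335)): print(onz(s,u,v,12).round(1))
im=cv2.imread('pics/top0.png')
o=np.zeros((600,800,3),np.uint8); o[:580,:400]=cv2.resize(im[205:350,420:520],(400,580),interpolation=cv2.INTER_CUBIC)
o[:600,400:]=cv2.resize(im[215:350,125:240],(400,600)) ; cv2.imwrite('pics/c2.png',o)
E
```

```text
clock 0.1 at [ 258.5 -676.9  228.9] w 93.0 turn [-0.0013  0.0002  0.1903] n 2 travel [ 0.3554 -0.6247 -0.0711] n 16
[ 652.8 -262.6   12. ]
[ 645.9 -408.2   12. ]
[ 381.1 -394.7   12. ]
[ 389.2 -250.1   12. ]
```

View pics/c2.png

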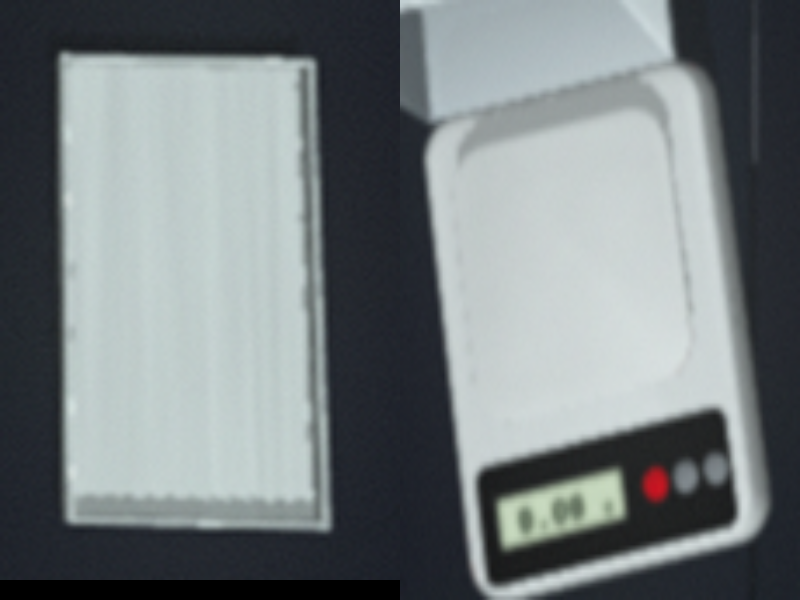

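Tray corners are (435.5,218.8), (499,220), (502,337) and (436.8,335.5). That gives 264×145 mm with the centre at ≈(517,-329) and yaw ≈-2.8°. The pan centre is at ≈(175,273.5). Moving over the stand.

```bash
python3 -m jog '[{"turn":[0,0,0.095],"travel":[0,0,-0.035],"hand":-1},{"turn":[0,0,0.095],"travel":[0,0,-0.035],"hand":-1},{"turn":[0,0,0],"travel":[0.022,-0.039,0],"hand":-1},{"turn":[0,0,0],"travel":[0.022,-0.039,0],"hand":-1},{"turn":[0,0,0],"travel":[0.022,-0.039,0],"hand":-1},{"turn":[0,0,0],"travel":[0.022,-0.039,0],"hand":-1},{"turn":[0,0,0],"travel":[0.022,-0.039,0],"hand":-1},{"turn":[0,0,0],"travel":[0.022,-0.039,0],"hand":-1},{"turn":[0,0,0],"travel":[0.022,-0.039,0],"hand":-1},{"turn":[0,0,0],"travel":[0.022,-0.039,0],"hand":-1}]'
python3 -m jog '[{"turn":[0,0,0],"travel":[0.022,-0.039,0],"hand":-1},{"turn":[0,0,0],"travel":[0.022,-0.039,0],"hand":-1},{"turn":[0,0,0],"travel":[0.022,-0.039,0],"hand":-1},{"turn":[0,0,0],"travel":[0.022,-0.039,0],"hand":-1},{"turn":[0,0,0],"travel":[0.022,-0.039,0],"hand":-1},{"turn":[0,0,0],"travel":[0.022,-0.039,0],"hand":-1},{"turn":[0,0,0],"travel":[0.022,-0.039,0],"hand":-1},{"turn":[0,0,0],"travel":[0.022,-0.039,0],"hand":-1},{"turn":[0,0,0],"travel":[0,0,0],"hand":-1},{"turn":[0,0,0],"travel":[0,0,0],"hand":-1}]'
python3 - <<'E'
from h import *
s=snap('wrist','w1'); print(np.array(s['cam_to_world']).round(2),s['fovy']); plan((530,1,150),10)
o=status.get_obs(); print(np.round(o['qpos'],1))
for p in((599.2,56.4,110),(614.1,-32.9,114),(529.8,1.3,76),(642.5,16.1,62)): print(np.round(proj(s,p),1))
E
```

```text
clock: 1.1
eef_pos: [377.8, -337.6, 299.5]
tool_rot: [[0.985, 0.174, -0.0], [0.174, -0.985, 0.0], [-0.0, -0.0, -1.0]]
ft_force: [0.2, -0.2, -0.2]
width: 93.0
gripper_force: 0.0
clock: 2.1
eef_pos: [496.6, -0.8, 299.2]
tool_rot: [[0.984, 0.176, -0.001], [0.176, -0.984, -0.0], [-0.001, -0.0, -1.0]]
ft_force: [-0.2, 1.0, -0.6]
width: 93.0
gripper_force: 0.0
[[ 1.8000e-01 -9.5000e-01 -2.4000e-01  5.6205e+02]
 [-9.8000e-01 -1.7000e-01 -4.0000e-02  1.0320e+01]
 [-0.0000e+00  2.4000e-01 -9.7000e-01  4.5521e+02]
 [ 0.0000e+00  0.0000e+00  0.0000e+00  1.0000e+00]] 58.50277694113902
clock 2.1 at [496.3  -2.1 299.3] w 93.0 turn [0.0003 0.0012 0.0006] n 1 travel [0.0337 0.0028 0.1493] n 1
[  3.1  14.3 -11.7 115.6   3.7  50.5 -90.6]
[269.3  70.4]
[389.8  71.3]
[324.2 170.6]
[330.7  33.5]
```

View pics/w1.png

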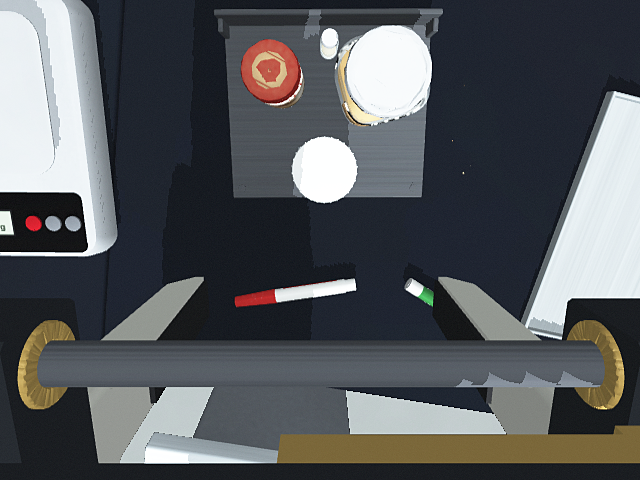

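Wrist view confirms the estimates to about 1 px: cup (324,169), slim (270,69), jar (389,71), vial (329,38). The stand is aligned with the tool. Grasping the cup by its lid.

```bash
python3 -m jog '[{"turn":[0,0,0],"travel":[0.034,0.0025,0],"hand":-1},{"turn":[0,0,0],"travel":[0,0,0.045],"hand":-1},{"turn":[0,0,0],"travel":[0,0,0.045],"hand":-1},{"turn":[0,0,0],"travel":[0,0,0.045],"hand":-1},{"turn":[0,0,0],"travel":[0,0,0.045],"hand":-1},{"turn":[0,0,0],"travel":[0,0,0.03],"hand":-1},{"turn":[0,0,0],"travel":[0,0,0.028],"hand":-1},{"turn":[0,0,0],"travel":[0,0,0],"hand":-1},{"turn":[0,0,0],"travel":[0,0,0],"hand":1},{"turn":[0,0,0],"travel":[0,0,0],"hand":1}]' 15
python3 -m jog '[{"turn":[0,0,0],"travel":[0,0,0],"hand":1},{"turn":[0,0,0],"travel":[0,0,0],"hand":1},{"turn":[0,0,0],"travel":[0,0,0],"hand":1},{"turn":[0,0,0],"travel":[0,0,0],"hand":1},{"turn":[0,0,0],"travel":[0,0,0],"hand":1}]'
python3 -c "
from h import *
plan((530,1.3,61),10)"
```

```text
clock: 3.15
eef_pos: [531.3, 1.1, 63.0]
tool_rot: [[0.985, 0.173, 0.002], [0.173, -0.985, -0.0], [0.002, 0.0, -1.0]]
ft_force: [-0.1, 0.4, 0.4]
width: 81.7
gripper_force: 0.0
clock: 3.65
eef_pos: [531.1, 1.9, 62.3]
tool_rot: [[0.985, 0.174, 0.001], [0.174, -0.985, -0.0], [0.001, 0.0, -1.0]]
ft_force: [-0.3, -0.1, 7.7]
width: 56.2
gripper_force: 15.0
clock 3.6 at [531.1   1.9  62.3] w 56.2 turn [ 0.0003 -0.0011  0.0003] n 1 travel [-0.0012  0.0004  0.0013] n 1
```

```bash
python3 -m jog '[{"turn":[0,0,0],"travel":[0,0,-0.02],"hand":1},{"turn":[0,0,0],"travel":[0,0,-0.04],"hand":1},{"turn":[0,0,0],"travel":[0,0,-0.04],"hand":1},{"turn":[0,0,0.112],"travel":[0,0,-0.04],"hand":1},{"turn":[0,0,0.112],"travel":[0,0,0],"hand":1},{"turn":[0,0,0],"travel":[0,0,0],"hand":1}]'
python3 -c "
from h import *
snap('top','t2')
plan((435,-325,62),-2.8)"
```

```text
clock: 4.25
eef_pos: [531.0, 1.9, 202.8]
tool_rot: [[0.999, -0.051, 0.002], [-0.051, -0.999, -0.0], [0.002, -0.0, -1.0]]
ft_force: [0.5, 0.3, -1.0]
width: 56.1
gripper_force: 15.0
clock 4.3 at [530.4   1.9 201.8] w 55.9 turn [ 0.0004 -0.0004  0.0022] n 1 travel [-0.0793  0.3312  0.1398] n 8
```

```bash
python3 -m jog '[{"turn":[0,0,0],"travel":[-0.01,0.0414,0],"hand":1},{"turn":[0,0,0],"travel":[-0.01,0.0414,0],"hand":1},{"turn":[0,0,0],"travel":[-0.01,0.0414,0],"hand":1},{"turn":[0,0,0],"travel":[-0.01,0.0414,0],"hand":1},{"turn":[0,0,0],"travel":[-0.01,0.0414,0],"hand":1},{"turn":[0,0,0],"travel":[-0.01,0.0414,0],"hand":1},{"turn":[0,0,0],"travel":[-0.01,0.0414,0],"hand":1},{"turn":[0,0,0],"travel":[-0.01,0.0414,0],"hand":1},{"turn":[0,0,0],"travel":[0,0,0.04],"hand":1},{"turn":[0,0,0],"travel":[0,0,0.04],"hand":1}]'
python3 -m jog '[{"turn":[0,0,0],"travel":[0,0,0.035],"hand":1},{"turn":[0,0,0],"travel":[0,0,0.015],"hand":1},{"turn":[0,0,0],"travel":[0,0,0.004],"hand":1},{"turn":[0,0,0],"travel":[0,0,0.004],"hand":1},{"turn":[0,0,0],"travel":[0,0,0],"hand":1},{"turn":[0,0,0],"travel":[0,0,0],"hand":1}]'
python3 -c "
from h import *
plan((435,-325,62),-2.8)"
```

```text
clock: 5.3
eef_pos: [433.6, -326.8, 120.3]
tool_rot: [[0.999, -0.049, 0.001], [-0.049, -0.999, -0.001], [0.001, 0.001, -1.0]]
ft_force: [-0.5, -0.2, -2.3]
width: 55.8
gripper_force: 15.0
clock: 5.9
eef_pos: [434.8, -325.2, 64.3]
tool_rot: [[0.999, -0.049, 0.001], [-0.049, -0.999, -0.001], [0.001, 0.001, -1.0]]
ft_force: [0.0, 0.6, -1.4]
width: 55.8
gripper_force: 15.0
clock 5.9 at [ 434.8 -325.2   64.3] w 55.8 turn [ 0.0005 -0.0009  0.0003] n 1 travel [ 0.0002 -0.0002  0.0023] n 1
```

```bash
python3 -c "
from h import *
snap('wrist','w3')"
```

```text
(no output)
```

View pics/w3.png

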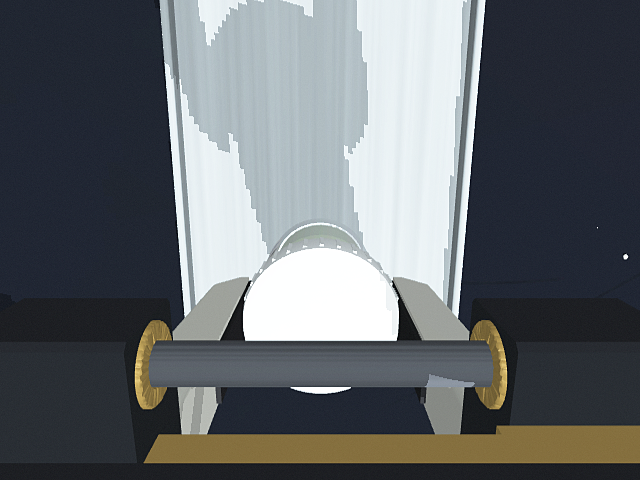

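The cup hangs upright and centred across the tray, about 3 mm above the floor. Lower, release, rise.

```bash
python3 -m jog '[{"turn":[0,0,0],"travel":[0,0,0.002],"hand":1},{"turn":[0,0,0],"travel":[0,0,0.001],"hand":1},{"turn":[0,0,0],"travel":[0,0,0],"hand":1},{"turn":[0,0,0],"travel":[0,0,0],"hand":-1},{"turn":[0,0,0],"travel":[0,0,0],"hand":-1},{"turn":[0,0,0],"travel":[0,0,0],"hand":-1},{"turn":[0,0,0],"travel":[0,0,0],"hand":-1},{"turn":[0,0,0],"travel":[0,0,-0.02],"hand":-1},{"turn":[0,0,0],"travel":[0,0,-0.04],"hand":-1},{"turn":[0,0,0],"travel":[0,0,-0.05],"hand":-1}]'
python3 -m jog '[{"turn":[0,0,-0.138],"travel":[0,0,-0.05],"hand":-1},{"turn":[0,0,-0.138],"travel":[0,0,-0.01],"hand":-1},{"turn":[0,0,-0.138],"travel":[0,0,0],"hand":-1},{"turn":[0,0,-0.138],"travel":[0,0,0],"hand":-1},{"turn":[0,0,-0.138],"travel":[0,0,0],"hand":-1},{"turn":[0,0,-0.138],"travel":[0,0,0],"hand":-1},{"turn":[0,0,-0.138],"travel":[0,0,0],"hand":-1},{"turn":[0,0,-0.138],"travel":[0,0,0],"hand":-1},{"turn":[0,0,-0.138],"travel":[0,0,0],"hand":-1},{"turn":[0,0,-0.138],"travel":[0,0,0],"hand":-1}]'
python3 -m jog '[{"turn":[0,0,-0.138],"travel":[0,0,0],"hand":-1},{"turn":[0,0,-0.138],"travel":[0,0,0],"hand":-1},{"turn":[0,0,-0.138],"travel":[0,0,0],"hand":-1},{"turn":[0,0,0],"travel":[0,0,0],"hand":-1}]'
python3 -c "
from h import *
snap('top','t3')
plan((614.1,-32.9,92),100)"
```

```text
clock: 6.95
eef_pos: [433.5, -324.3, 170.4]
tool_rot: [[0.999, -0.049, -0.003], [-0.049, -0.999, 0.002], [-0.003, -0.002, -1.0]]
ft_force: [2.0, -0.5, -0.1]
width: 93.1
gripper_force: 0.0
clock: 7.95
eef_pos: [434.3, -324.9, 230.5]
tool_rot: [[0.232, 0.973, -0.0], [0.973, -0.232, 0.0], [0.0, -0.0, -1.0]]
ft_force: [-0.3, -0.5, -0.6]
width: 93.0
gripper_force: 0.0
clock: 8.35
eef_pos: [434.1, -325.1, 230.4]
tool_rot: [[-0.175, 0.985, -0.0], [0.985, 0.175, 0.0], [0.001, -0.0, -1.0]]
ft_force: [0.3, 1.0, -0.1]
width: 93.0
gripper_force: 0.0
clock 8.4 at [ 434.2 -325.1  230.4] w 93.3 turn [-0.0001 -0.0005 -0.0038] n 1 travel [0.2566 0.2279 0.1384] n 8
```

View pics/t3.png

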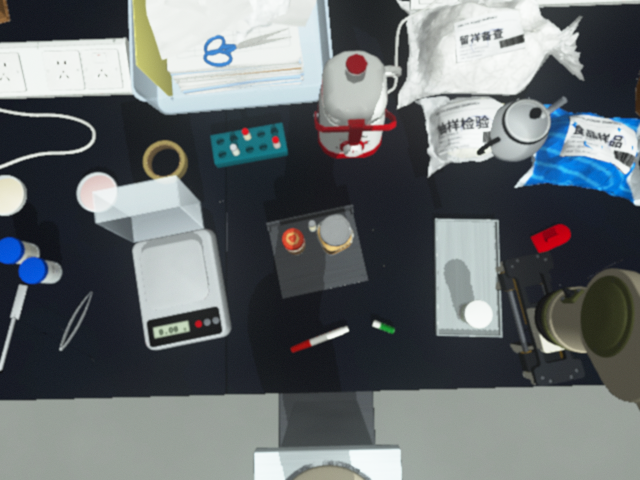

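Cup stands in the tray at (477,314). On to the large jar.

```bash
python3 -m jog '[{"turn":[0,0,-0.003],"travel":[0.032,0.0285,0],"hand":-1},{"turn":[0,0,0],"travel":[0.032,0.0285,0],"hand":-1},{"turn":[0,0,0],"travel":[0.032,0.0285,0],"hand":-1},{"turn":[0,0,0],"travel":[0.032,0.0285,0],"hand":-1},{"turn":[0,0,0],"travel":[0.032,0.0285,0],"hand":-1},{"turn":[0,0,0],"travel":[0.032,0.0285,0],"hand":-1},{"turn":[0,0,0],"travel":[0.032,0.0285,0],"hand":-1},{"turn":[0,0,0],"travel":[0.032,0.0285,0],"hand":-1},{"turn":[0,0,0],"travel":[0,0,0],"hand":-1},{"turn":[0,0,0],"travel":[0,0,0],"hand":-1}]' 40
python3 -c "
from h import *
s=snap('wrist','w4')
plan((614.1,-32.9,94),100)
print(proj(s,(614.1,-32.9,114)),proj(s,(599.2,56.4,110)))"
```

```text
clock: 9.4
eef_pos: [613.9, -31.8, 230.3]
tool_rot: [[-0.175, 0.985, -0.001], [0.985, 0.175, -0.0], [0.0, -0.001, -1.0]]
ft_force: [-0.0, -0.3, -0.7]
width: 93.1
gripper_force: 0.0
clock 9.4 at [613.5 -33.3 230.2] w 92.9 turn [-0.0011  0.0006  0.0004] n 1 travel [0.0003 0.0007 0.1362] n 1
(np.float64(321.028221403582), np.float64(237.76194141893814)) (np.float64(322.832303718142), np.float64(92.71408493511399))
```

View pics/w4.png

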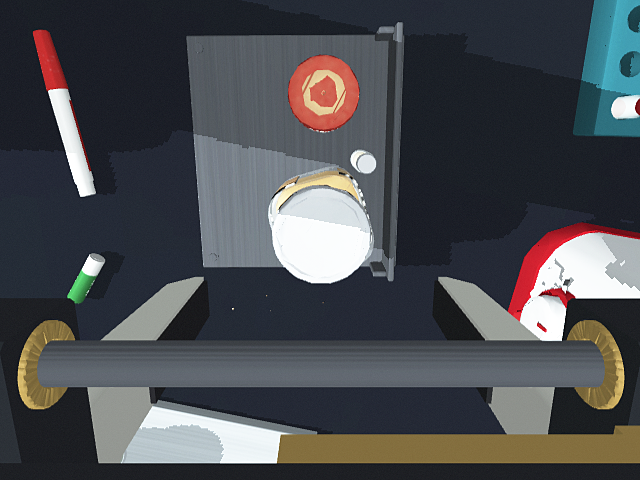

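Jar cap at (321,235) and slim cap at (323,92) both match the predictions within 3 px. Descend and grip.

```bash
python3 -m jog '[{"turn":[0,0,0],"travel":[0.001,0.001,0.04],"hand":-1},{"turn":[0,0,0],"travel":[0,0,0.04],"hand":-1},{"turn":[0,0,0],"travel":[0,0,0.03],"hand":-1},{"turn":[0,0,0],"travel":[0,0,0.026],"hand":-1},{"turn":[0,0,0],"travel":[0,0,0],"hand":-1},{"turn":[0,0,0],"travel":[0,0,0],"hand":1},{"turn":[0,0,0],"travel":[0,0,0],"hand":1},{"turn":[0,0,0],"travel":[0,0,0],"hand":1},{"turn":[0,0,0],"travel":[0,0,0],"hand":1},{"turn":[0,0,0],"travel":[0,0,0],"hand":1}]' 40
python3 -m jog '[{"turn":[0,0,0],"travel":[0,0,0],"hand":1},{"turn":[0,0,0],"travel":[0,0,-0.005],"hand":1},{"turn":[0,0,0],"travel":[0,0,-0.02],"hand":1},{"turn":[0,0,0],"travel":[0,0,-0.04],"hand":1},{"turn":[0,0,0],"travel":[0,0,-0.04],"hand":1},{"turn":[0,0,0],"travel":[0,0,0],"hand":1}]'
python3 -c "
from h import *
plan((614.1,-32.9,94),100)"
```

```text
clock: 10.45
eef_pos: [614.9, -32.3, 95.9]
tool_rot: [[-0.175, 0.985, 0.001], [0.985, 0.175, -0.001], [-0.001, 0.001, -1.0]]
ft_force: [-2.5, -1.3, 7.5]
width: 71.0
gripper_force: 36.0
clock: 11.05
eef_pos: [617.3, -31.0, 204.8]
tool_rot: [[-0.176, 0.984, 0.008], [0.984, 0.176, 0.0], [-0.001, 0.008, -1.0]]
ft_force: [0.8, -0.1, -4.5]
width: 70.6
gripper_force: 35.1
clock 11.1 at [617.3 -31.  204.8] w 70.6 turn [0.0079 0.001  0.0025] n 1 travel [-0.0013 -0.0034  0.1108] n 1
```

```bash
python3 -m jog '[{"turn":[0,0,0],"travel":[-0.0367,-0.0087,0],"hand":1},{"turn":[0,0,0],"travel":[-0.0367,-0.0087,0],"hand":1},{"turn":[0,0,0],"travel":[-0.0367,-0.0087,0],"hand":1},{"turn":[0,0,0],"travel":[-0.0367,-0.0087,0],"hand":1},{"turn":[0,0,0],"travel":[-0.0367,-0.0087,0],"hand":1},{"turn":[0,0,0],"travel":[-0.0367,-0.0087,0],"hand":1},{"turn":[0,0,0],"travel":[-0.0367,-0.0087,0],"hand":1},{"turn":[0,0,0],"travel":[-0.0367,-0.0087,0],"hand":1},{"turn":[0,0,0.138],"travel":[0,0,0],"hand":1},{"turn":[0,0,0.138],"travel":[0,0,0],"hand":1}]'
python3 -m jog '[{"turn":[0,0,0.138],"travel":[0,0,0],"hand":1},{"turn":[0,0,0.138],"travel":[0,0,0],"hand":1},{"turn":[0,0,0.138],"travel":[0,0,0],"hand":1},{"turn":[0,0,0.138],"travel":[0,0,0],"hand":1},{"turn":[0,0,0.138],"travel":[0,0,0],"hand":1},{"turn":[0,0,0.138],"travel":[0,0,0],"hand":1},{"turn":[0,0,0.138],"travel":[0,0,0],"hand":1},{"turn":[0,0,0.138],"travel":[0,0,0],"hand":1},{"turn":[0,0,0.138],"travel":[0,0,0],"hand":1},{"turn":[0,0,0.138],"travel":[0,0,0],"hand":1}]'
python3 -m jog '[{"turn":[0,0,0.138],"travel":[0,0,0],"hand":1},{"turn":[0,0,0],"travel":[0,0,0],"hand":1}]'
python3 -c "
from h import *
plan((599,-333,94.5),-2.8)"
```

```text
clock: 12.05
eef_pos: [596.3, -335.1, 197.6]
tool_rot: [[0.108, 0.994, -0.002], [0.994, -0.108, 0.001], [0.001, -0.002, -1.0]]
ft_force: [-0.5, 0.9, -5.0]
width: 69.9
gripper_force: 35.7
clock: 13.05
eef_pos: [597.1, -332.7, 198.1]
tool_rot: [[0.996, 0.086, -0.002], [0.086, -0.996, 0.001], [-0.002, -0.001, -1.0]]
ft_force: [0.8, 0.4, -5.2]
width: 70.0
gripper_force: 35.8
clock: 13.25
eef_pos: [597.4, -332.4, 198.3]
tool_rot: [[0.999, -0.048, -0.002], [-0.048, -0.999, 0.0], [-0.002, -0.0, -1.0]]
ft_force: [0.6, -0.2, -4.7]
width: 70.2
gripper_force: 35.8
clock 13.2 at [ 597.4 -332.4  198.3] w 70.2 turn [-0.0002  0.0021  0.0011] n 1 travel [0.0017 0.0005 0.1038] n 1
```

```bash
python3 -m jog '[{"turn":[0,0,0],"travel":[0.002,0,0.04],"hand":1},{"turn":[0,0,0],"travel":[0,0,0.035],"hand":1},{"turn":[0,0,0],"travel":[0,0,0.015],"hand":1},{"turn":[0,0,0],"travel":[0,0,0.006],"hand":1},{"turn":[0,0,0],"travel":[0,0,0.003],"hand":1},{"turn":[0,0,0],"travel":[0,0,0],"hand":1},{"turn":[0,0,0],"travel":[0,0,0],"hand":1}]'
python3 -c "
from h import *
plan((599,-333,94.5),-2.8)"
```

```text
clock: 13.95
eef_pos: [600.6, -333.6, 102.0]
tool_rot: [[0.999, -0.046, 0.002], [-0.046, -0.999, -0.001], [0.002, 0.001, -1.0]]
ft_force: [-0.3, -1.3, -4.6]
width: 70.1
gripper_force: 35.8
clock 13.9 at [ 600.6 -333.6  102. ] w 70.1 turn [ 0.0009 -0.0019  0.0029] n 1 travel [-0.0017 -0.0005  0.0075] n 1
```

```bash
python3 -m jog '[{"turn":[0,0,0],"travel":[0,0,0.003],"hand":1},{"turn":[0,0,0],"travel":[0,0,0.002],"hand":1},{"turn":[0,0,0],"travel":[0,0,0],"hand":1}]'; python3 -m jog '[{"turn":[0,0,0],"travel":[0,0,0.001],"hand":1},{"turn":[0,0,0],"travel":[0,0,0.001],"hand":1},{"turn":[0,0,0],"travel":[0,0,0],"hand":1}]'
```

```text
clock: 14.25
eef_pos: [599.9, -333.1, 95.6]
tool_rot: [[0.999, -0.046, -0.0], [-0.046, -0.999, -0.0], [-0.0, 0.0, -1.0]]
ft_force: [1.3, 0.4, -4.7]
width: 69.9
gripper_force: 35.8
clock: 14.55
eef_pos: [599.6, -333.0, 95.2]
tool_rot: [[0.999, -0.046, -0.0], [-0.046, -0.999, -0.0], [-0.0, 0.0, -1.0]]
ft_force: [-5.2, 3.1, 11.0]
width: 70.1
gripper_force: 37.5
```

```bash
python3 -m jog '[{"turn":[0,0,0],"travel":[0,0,0],"hand":-1},{"turn":[0,0,0],"travel":[0,0,0],"hand":-1},{"turn":[0,0,0],"travel":[0,0,0],"hand":-1},{"turn":[0,0,0],"travel":[0,0,0],"hand":-1},{"turn":[0,0,0],"travel":[0,0,-0.025],"hand":-1},{"turn":[0,0,0],"travel":[0,0,-0.04],"hand":-1},{"turn":[0,0,0],"travel":[0,0,-0.04],"hand":-1},{"turn":[0,0,0],"travel":[0,0,-0.03],"hand":-1},{"turn":[0,0,-0.138],"travel":[0,0,0],"hand":-1},{"turn":[0,0,-0.138],"travel":[0,0,0],"hand":-1}]'
python3 -m jog '[{"turn":[0,0,-0.138],"travel":[0,0,0],"hand":-1},{"turn":[0,0,-0.138],"travel":[0,0,0],"hand":-1},{"turn":[0,0,-0.138],"travel":[0,0,0],"hand":-1},{"turn":[0,0,-0.138],"travel":[0,0,0],"hand":-1},{"turn":[0,0,-0.138],"travel":[0,0,0],"hand":-1},{"turn":[0,0,-0.138],"travel":[0,0,0],"hand":-1},{"turn":[0,0,-0.138],"travel":[0,0,0],"hand":-1},{"turn":[0,0,-0.138],"travel":[0,0,0],"hand":-1},{"turn":[0,0,-0.138],"travel":[0,0,0],"hand":-1},{"turn":[0,0,-0.138],"travel":[0,0,0],"hand":-1}]'
python3 -m jog '[{"turn":[0,0,-0.138],"travel":[0,0,0],"hand":-1},{"turn":[0,0,0],"travel":[0,0,0],"hand":-1}]'
python3 -c "
from h import *
snap('top','t5')
plan((599.2,56.4,92),100)"
```

```text
clock: 15.55
eef_pos: [600.6, -333.3, 230.2]
tool_rot: [[0.972, 0.233, 0.002], [0.233, -0.972, -0.001], [0.002, 0.002, -1.0]]
ft_force: [-0.8, 0.0, -0.5]
width: 93.1
gripper_force: 0.0
clock: 16.55
eef_pos: [599.9, -333.3, 228.5]
tool_rot: [[-0.044, 0.999, -0.0], [0.999, 0.044, -0.0], [-0.0, -0.0, -1.0]]
ft_force: [-0.8, -0.9, 0.4]
width: 93.2
gripper_force: 0.0
clock: 16.75
eef_pos: [599.7, -333.5, 228.2]
tool_rot: [[-0.178, 0.984, -0.0], [0.984, 0.178, 0.0], [0.0, -0.0, -1.0]]
ft_force: [-0.7, -0.1, -0.6]
width: 93.0
gripper_force: 0.0
clock 16.8 at [ 599.8 -333.4  228.3] w 93.0 turn [ 0.     -0.0005 -0.0009] n 1 travel [0.384  0.0671 0.1363] n 9
```

View pics/t5.png

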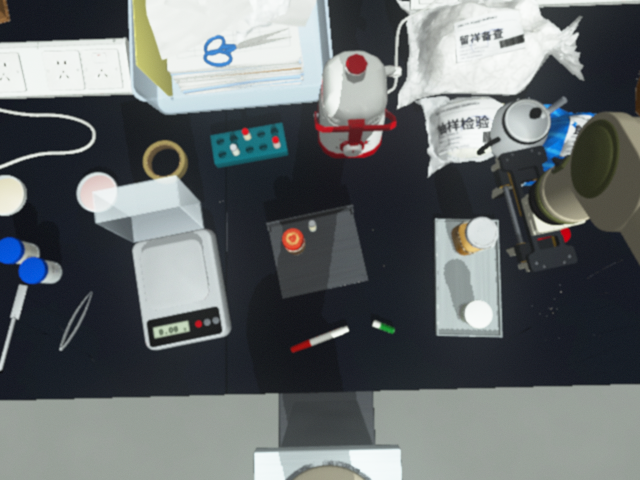

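Jar stands in the tray (cap at (481,232)). Vial and slim jar are undisturbed. Now the slim jar.

```bash
python3 -m jog '[{"turn":[0,0,0],"travel":[0.0427,0.0075,0],"hand":-1},{"turn":[0,0,0],"travel":[0.0427,0.0075,0],"hand":-1},{"turn":[0,0,0],"travel":[0.0427,0.0075,0],"hand":-1},{"turn":[0,0,0],"travel":[0.0427,0.0075,0],"hand":-1},{"turn":[0,0,0],"travel":[0.0427,0.0075,0],"hand":-1},{"turn":[0,0,0],"travel":[0.0427,0.0075,0],"hand":-1},{"turn":[0,0,0],"travel":[0.0427,0.0075,0],"hand":-1},{"turn":[0,0,0],"travel":[0.0427,0.0075,0],"hand":-1},{"turn":[0,0,0],"travel":[0.0427,0.0075,0],"hand":-1},{"turn":[0,0,0],"travel":[0,0,0],"hand":-1}]'
python3 -c "
from h import *
plan((599.2,56.4,92),100)"
```

```text
clock: 17.8
eef_pos: [598.3, 64.9, 229.5]
tool_rot: [[-0.181, 0.984, 0.002], [0.984, 0.181, 0.004], [0.004, 0.002, -1.0]]
ft_force: [0.5, 0.1, -1.3]
width: 93.0
gripper_force: 0.0
clock 17.8 at [598.3  64.9 229.5] w 93.0 turn [ 0.0022 -0.0035  0.007 ] n 1 travel [-0.0085 -0.0006  0.1375] n 1
```

```bash
python3 -m jog '[{"turn":[0,0,0],"travel":[0,0,0.03],"hand":-1},{"turn":[0,0,0],"travel":[0,0,0.03],"hand":-1},{"turn":[0,0,0],"travel":[0,0,0],"hand":-1},{"turn":[0,0,0],"travel":[0,0,0],"hand":-1}]'
python3 -c "
from h import *
plan((599.2,56.4,92),100)"
```

```text
clock: 18.2
eef_pos: [598.7, 57.0, 168.8]
tool_rot: [[-0.174, 0.985, -0.001], [0.985, 0.174, -0.0], [0.0, -0.001, -1.0]]
ft_force: [0.1, 0.3, -0.2]
width: 92.9
gripper_force: 0.0
clock 18.2 at [598.7  57.  168.8] w 92.9 turn [-0.0008 -0.0001  0.0006] n 1 travel [-0.0007  0.0003  0.0768] n 1
```

```bash
python3 -m jog '[{"turn":[0,0,0],"travel":[0,0,0.03],"hand":-1},{"turn":[0,0,0],"travel":[0,0,0.025],"hand":-1},{"turn":[0,0,0],"travel":[0,0,0.021],"hand":-1},{"turn":[0,0,0],"travel":[0,0,0],"hand":-1},{"turn":[0,0,0],"travel":[0,0,0],"hand":1},{"turn":[0,0,0],"travel":[0,0,0],"hand":1},{"turn":[0,0,0],"travel":[0,0,0],"hand":1},{"turn":[0,0,0],"travel":[0,0,0],"hand":1},{"turn":[0,0,0],"travel":[0,0,0],"hand":1},{"turn":[0,0,0],"travel":[0,0,0],"hand":1}]' 20
python3 -m jog '[{"turn":[0,0,0],"travel":[0,0,0],"hand":1},{"turn":[0,0,0],"travel":[0,0,0],"hand":1}]'
python3 -m jog '[{"turn":[0,0,0],"travel":[0,0,-0.005],"hand":1},{"turn":[0,0,0],"travel":[0,0,-0.02],"hand":1},{"turn":[0,0,0],"travel":[0,0,-0.04],"hand":1},{"turn":[0,0,0],"travel":[0,0,-0.04],"hand":1},{"turn":[0,0,0],"travel":[0,0,-0.04],"hand":1},{"turn":[0,0,0],"travel":[0,0,0],"hand":1}]'
python3 -c "
from h import *
plan((517,-329,92),100)"
```

```text
clock: 19.2
eef_pos: [598.8, 57.0, 92.8]
tool_rot: [[-0.176, 0.984, 0.0], [0.984, 0.176, -0.0], [-0.0, 0.0, -1.0]]
ft_force: [-0.2, 0.7, -0.5]
width: 49.6
gripper_force: 0.0
clock: 19.4
eef_pos: [598.8, 57.1, 92.7]
tool_rot: [[-0.176, 0.984, 0.0], [0.984, 0.176, 0.0], [-0.0, 0.0, -1.0]]
ft_force: [0.2, -0.5, 2.3]
width: 44.0
gripper_force: 20.0
clock: 20.0
eef_pos: [600.8, 58.1, 242.9]
tool_rot: [[-0.176, 0.984, 0.008], [0.984, 0.176, 0.001], [-0.0, 0.008, -1.0]]
ft_force: [0.1, 0.8, -1.3]
width: 44.0
gripper_force: 20.0
clock 20.0 at [600.8  58.1 242.9] w 44.0 turn [0.0078 0.0002 0.0025] n 1 travel [-0.3666 -0.1498  0.1509] n 9
```

```bash
python3 -m jog '[{"turn":[0,0,0],"travel":[-0.0407,-0.0165,0],"hand":1},{"turn":[0,0,0],"travel":[-0.0407,-0.0165,0],"hand":1},{"turn":[0,0,0],"travel":[-0.0407,-0.0165,0],"hand":1},{"turn":[0,0,0],"travel":[-0.0407,-0.0165,0],"hand":1},{"turn":[0,0,0],"travel":[-0.0407,-0.0165,0],"hand":1},{"turn":[0,0,0],"travel":[-0.0407,-0.0165,0],"hand":1},{"turn":[0,0,0],"travel":[-0.0407,-0.0165,0],"hand":1},{"turn":[0,0,0],"travel":[-0.0407,-0.0165,0],"hand":1},{"turn":[0,0,0],"travel":[-0.0407,-0.0165,0],"hand":1},{"turn":[0,0,0.138],"travel":[0,0,0],"hand":1}]'
python3 -m jog '[{"turn":[0,0,0.138],"travel":[0,0,0],"hand":1},{"turn":[0,0,0.138],"travel":[0,0,0],"hand":1},{"turn":[0,0,0.138],"travel":[0,0,0],"hand":1},{"turn":[0,0,0.138],"travel":[0,0,0],"hand":1},{"turn":[0,0,0.138],"travel":[0,0,0],"hand":1},{"turn":[0,0,0.138],"travel":[0,0,0],"hand":1},{"turn":[0,0,0.138],"travel":[0,0,0],"hand":1},{"turn":[0,0,0.138],"travel":[0,0,0],"hand":1},{"turn":[0,0,0.138],"travel":[0,0,0],"hand":1},{"turn":[0,0,0.138],"travel":[0,0,0],"hand":1}]'
python3 -m jog '[{"turn":[0,0,0.138],"travel":[0,0,0],"hand":1},{"turn":[0,0,0.138],"travel":[0,0,0],"hand":1},{"turn":[0,0,0],"travel":[0,0,0],"hand":1},{"turn":[0,0,0],"travel":[0,0,0],"hand":1}]'
python3 -c "
from h import *
plan((517,-329,92),-2.8)"
```

```text
clock: 21.0
eef_pos: [513.3, -337.4, 235.8]
tool_rot: [[-0.03, 1.0, -0.003], [1.0, 0.029, -0.002], [-0.002, -0.003, -1.0]]
ft_force: [-0.7, 0.3, -1.8]
width: 44.3
gripper_force: 20.0
clock: 22.0
eef_pos: [516.5, -329.3, 236.8]
tool_rot: [[0.975, 0.222, -0.001], [0.222, -0.975, 0.001], [-0.001, -0.001, -1.0]]
ft_force: [-0.3, 0.4, -1.2]
width: 44.2
gripper_force: 20.0
clock: 22.4
eef_pos: [516.8, -329.3, 237.1]
tool_rot: [[0.999, -0.042, -0.001], [-0.042, -0.999, 0.0], [-0.001, -0.0, -1.0]]
ft_force: [0.8, 0.1, -1.4]
width: 44.1
gripper_force: 20.0
clock 22.4 at [ 516.8 -329.3  237.1] w 44.1 turn [-0.0002  0.001   0.0072] n 1 travel [ 0.0002 -0.0003  0.1451] n 1
```

```bash
python3 -m jog '[{"turn":[0,0,0.007],"travel":[0,0,0.04],"hand":1},{"turn":[0,0,0],"travel":[0,0,0.04],"hand":1},{"turn":[0,0,0],"travel":[0,0,0.04],"hand":1},{"turn":[0,0,0],"travel":[0,0,0.015],"hand":1},{"turn":[0,0,0],"travel":[0,0,0.004],"hand":1},{"turn":[0,0,0],"travel":[0,0,0.002],"hand":1},{"turn":[0,0,0],"travel":[0,0,0],"hand":1},{"turn":[0,0,0],"travel":[0,0,0],"hand":1}]'
python3 -m jog '[{"turn":[0,0,0],"travel":[0,0,0.001],"hand":1},{"turn":[0,0,0],"travel":[0,0,0.001],"hand":1},{"turn":[0,0,0],"travel":[0,0,0],"hand":1}]'
```

```text
clock: 23.2
eef_pos: [517.8, -330.2, 98.2]
tool_rot: [[0.999, -0.053, 0.002], [-0.053, -0.999, -0.001], [0.002, 0.001, -1.0]]
ft_force: [-0.8, -0.0, -1.2]
width: 44.3
gripper_force: 20.0
clock: 23.5
eef_pos: [517.1, -329.7, 94.9]
tool_rot: [[0.999, -0.053, 0.0], [-0.053, -0.999, -0.0], [0.0, 0.0, -1.0]]
ft_force: [-0.3, -1.1, -1.0]
width: 44.0
gripper_force: 20.0
```

```bash
python3 -m jog '[{"turn":[0,0,0],"travel":[0,0,0.001],"hand":1},{"turn":[0,0,0],"travel":[0,0,0.001],"hand":1},{"turn":[0,0,0],"travel":[0,0,0.0005],"hand":1},{"turn":[0,0,0],"travel":[0,0,0],"hand":1}]'; python3 -m jog '[{"turn":[0,0,0],"travel":[0,0,0.0005],"hand":1},{"turn":[0,0,0],"travel":[0,0,0],"hand":1}]'
```

```text
clock: 23.9
eef_pos: [516.9, -329.6, 91.9]
tool_rot: [[0.999, -0.053, -0.0], [-0.053, -0.999, 0.0], [-0.0, -0.0, -1.0]]
ft_force: [-0.1, -0.2, -1.3]
width: 44.0
gripper_force: 20.0
clock: 24.1
eef_pos: [517.1, -329.7, 91.7]
tool_rot: [[0.999, -0.053, 0.0], [-0.053, -0.999, -0.0], [0.0, 0.0, -1.0]]
ft_force: [-0.8, 0.1, 0.5]
width: 43.7
gripper_force: 20.0
```

Touching. Release, rise, and go toward the vial (tool yaw 10°).

```bash
python3 -m jog '[{"turn":[0,0,0],"travel":[0,0,0],"hand":-1},{"turn":[0,0,0],"travel":[0,0,0],"hand":-1},{"turn":[0,0,0],"travel":[0,0,0],"hand":-1},{"turn":[0,0,0],"travel":[0,0,0],"hand":-1},{"turn":[0,0,0],"travel":[0,0,0],"hand":-1},{"turn":[0,0,0],"travel":[0,0,-0.025],"hand":-1},{"turn":[0,0,0],"travel":[0,0,-0.04],"hand":-1},{"turn":[0,0,0],"travel":[0,0,-0.04],"hand":-1},{"turn":[0,0,-0.11],"travel":[0,0,-0.03],"hand":-1},{"turn":[0,0,-0.115],"travel":[0,0,0],"hand":-1}]'
python3 -c "
from h import *
plan((625,13,230),10)
s=snap('top','t6'); im=s['image'][:,:,::-1]
cv2.imwrite('pics/c6.png',cv2.resize(im[190:350,250:520],None,fx=2.8,fy=2.8))
"
```

```text
clock: 25.1
eef_pos: [518.9, -330.6, 231.3]
tool_rot: [[0.985, 0.175, 0.006], [0.175, -0.985, -0.004], [0.005, 0.005, -1.0]]
ft_force: [-0.4, 0.6, -0.9]
width: 93.0
gripper_force: 0.0
clock 25.1 at [ 518.9 -330.6  231.3] w 93.0 turn [ 0.0049 -0.0054  0.0014] n 1 travel [ 0.1642 -0.32    0.0013] n 8
```

View pics/c6.png

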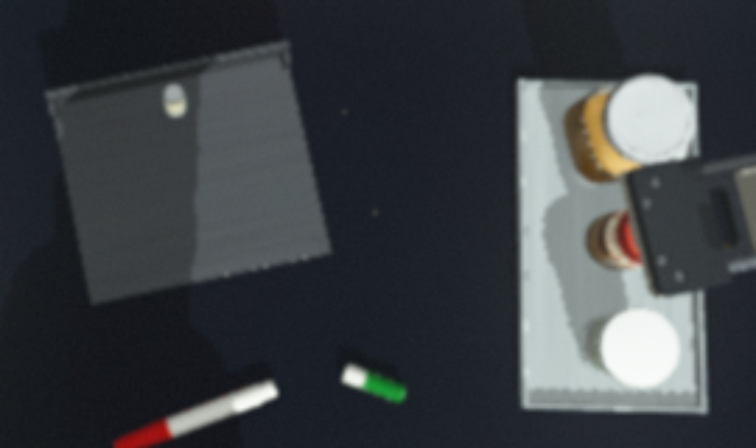

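All three stand upright in the tray (caps at (650,117), (620,238), (640,348) in the crop). Moving to view the vial.

```bash
python3 -m jog '[{"turn":[0,0,0],"travel":[0.016,-0.04,0],"hand":-1},{"turn":[0,0,0],"travel":[0.016,-0.04,0],"hand":-1},{"turn":[0,0,0],"travel":[0.016,-0.04,0],"hand":-1},{"turn":[0,0,0],"travel":[0.016,-0.04,0],"hand":-1},{"turn":[0,0,0],"travel":[0.016,-0.04,0],"hand":-1},{"turn":[0,0,0],"travel":[0.016,-0.04,0],"hand":-1},{"turn":[0,0,0],"travel":[0.016,-0.04,0],"hand":-1},{"turn":[0,0,0],"travel":[0.016,-0.04,0],"hand":-1},{"turn":[0,0,0],"travel":[0,0,0],"hand":-1},{"turn":[0,0,0],"travel":[0,0,0],"hand":-1}]'
python3 -c "
from h import *
s=snap('wrist','w7'); plan((642.5,16.1,31),10)
print(proj(s,(642.5,16.1,62)),proj(s,(642.5,16.1,4)))
im=s['image']; hsv=cv2.cvtColor(im,cv2.COLOR_RGB2HSV)
u,v=map(int,proj(s,(642.5,16.1,62)))
m=((hsv[:,:,2]>150)&(hsv[:,:,1]<60)).astype(np.uint8)
n,l,st,c=cv2.connectedComponentsWithStats(m)
for i in range(1,n):
    if np.hypot(*(c[i]-(u,v)))<80 and st[i,4]>30: print(st[i],c[i],onz(s,*c[i],62))
"
```

```text
clock: 26.15
eef_pos: [588.1, 8.5, 225.9]
tool_rot: [[0.985, 0.172, -0.001], [0.172, -0.985, -0.0], [-0.001, -0.0, -1.0]]
ft_force: [0.4, -0.3, -0.4]
width: 93.0
gripper_force: 0.0
clock 26.2 at [587.9   6.9 226. ] w 92.9 turn [ 0.0004  0.0015 -0.0039] n 1 travel [0.0553 0.0004 0.195 ] n 2
(np.float64(322.3140083137464), np.float64(147.50825743658737)) (np.float64(322.0491627983215), np.float64(145.02780133164447))
[251 106 187   9 898] [369.19710468 109.95434298] [674.19507259 -12.37873249  62.        ]
[  220   114   232   191 27121] [359.94369677 209.85649497] [601.93839667 -19.96822534  62.        ]
[227 116  78   4 139] [268.23021583 117.46043165] [656.60229664  58.04979291  62.        ]
[268 124  30   4  76] [284.48684211 125.22368421] [653.28772785  45.72080352  62.        ]
[248 173  47   5 107] [275.42990654 175.61682243] [616.38547993  46.8276046   62.        ]
[235 194  59   4  97] [268.39175258 195.15463918] [601.05013573  49.88075175  62.        ]
[239 199  54   7 192] [266.80729167 201.79166667] [595.86744785  50.33510887  62.        ]
```

View pics/w7.png

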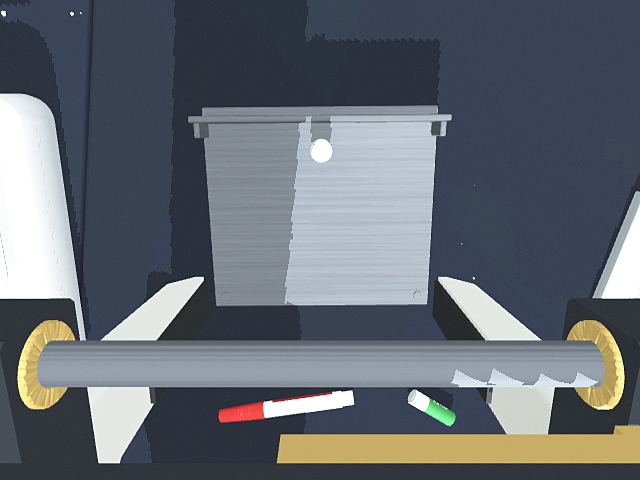

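Vial cap at (321,150), about 2 mm nearer than estimated. Descend at the corrected point.

```bash
python3 -m jog '[{"turn":[0,0,-0.004],"travel":[0.027,0,0],"hand":-1},{"turn":[0,0,0],"travel":[0.0265,0,0],"hand":-1},{"turn":[0,0,0],"travel":[0,0,0.04],"hand":-1},{"turn":[0,0,0],"travel":[0,0,0.04],"hand":-1},{"turn":[0,0,0],"travel":[0,0,0.03],"hand":-1},{"turn":[0,0,0],"travel":[0,0,0],"hand":-1},{"turn":[0,0,0],"travel":[0,0,0],"hand":-1}]' 8
python3 -c "
from h import *
s=snap('wrist','w8'); plan((640.9,17,31),10)
"
```

```text
clock: 26.9
eef_pos: [641.0, 15.2, 116.7]
tool_rot: [[0.985, 0.173, -0.001], [0.173, -0.985, -0.001], [-0.001, 0.0, -1.0]]
ft_force: [1.2, -0.7, 0.1]
width: 93.0
gripper_force: 0.0
clock 26.9 at [641.8  15.6 117.8] w 92.8 turn [ 0.0005 -0.001  -0.0007] n 1 travel [-0.0006 -0.0015  0.0868] n 1
```

```bash
python3 -m jog '[{"turn":[0,0,0],"travel":[0,-0.001,0.035],"hand":-1},{"turn":[0,0,0],"travel":[0,0,0.03],"hand":-1},{"turn":[0,0,0],"travel":[0,0,0.021],"hand":-1},{"turn":[0,0,0],"travel":[0,0,0],"hand":-1},{"turn":[0,0,0],"travel":[0,0,0],"hand":1},{"turn":[0,0,0],"travel":[0,0,0],"hand":1},{"turn":[0,0,0],"travel":[0,0,0],"hand":1},{"turn":[0,0,0],"travel":[0,0,0],"hand":1},{"turn":[0,0,0],"travel":[0,0,0],"hand":1},{"turn":[0,0,0],"travel":[0,0,0],"hand":1}]' 8
python3 -m jog '[{"turn":[0,0,0],"travel":[0,0,0],"hand":1},{"turn":[0,0,0],"travel":[0,0,0],"hand":1},{"turn":[0,0,0],"travel":[0,0,0],"hand":1},{"turn":[0,0,0],"travel":[0,0,0],"hand":1},{"turn":[0,0,0],"travel":[0,0,0],"hand":1}]'
```

```text
clock: 27.95
eef_pos: [641.0, 17.7, 30.9]
tool_rot: [[0.985, 0.175, 0.0], [0.175, -0.985, -0.0], [0.0, 0.0, -1.0]]
ft_force: [0.1, 0.1, -0.4]
width: 49.5
gripper_force: 0.0
clock: 28.45
eef_pos: [640.9, 17.7, 30.5]
tool_rot: [[0.985, 0.175, -0.0], [0.175, -0.985, -0.0], [-0.0, -0.0, -1.0]]
ft_force: [0.3, -0.6, 0.1]
width: 17.2
gripper_force: 8.0
```

```bash
python3 -m jog '[{"turn":[0,0,0],"travel":[0,0,-0.01],"hand":1},{"turn":[0,0,0],"travel":[0,0,-0.03],"hand":1},{"turn":[0,0,0],"travel":[0,0,-0.04],"hand":1},{"turn":[0,0,0],"travel":[0,0,-0.04],"hand":1},{"turn":[0,0,0],"travel":[0,0,-0.04],"hand":1},{"turn":[0,0,0],"travel":[0,0,-0.04],"hand":1},{"turn":[0,0,0],"travel":[-0.015,-0.0385,-0.01],"hand":1},{"turn":[0,0,0],"travel":[-0.015,-0.0385,0],"hand":1},{"turn":[0,0,0],"travel":[-0.015,-0.0385,0],"hand":1},{"turn":[0,0,0],"travel":[-0.015,-0.0385,0],"hand":1}]'
python3 -m jog '[{"turn":[0,0,0],"travel":[-0.015,-0.0385,0],"hand":1},{"turn":[0,0,0],"travel":[-0.015,-0.0385,0],"hand":1},{"turn":[0,0,0],"travel":[-0.015,-0.0385,0],"hand":1},{"turn":[0,0,0],"travel":[-0.015,-0.0385,0],"hand":1},{"turn":[0,0,0],"travel":[0,0,0],"hand":1},{"turn":[0,0,0],"travel":[0,0,0],"hand":1},{"turn":[0,0,0],"travel":[0,0,0],"hand":1}]'
python3 -c "
from h import *
s=snap('wrist','w9'); plan((537,316.5,91),10)
print(proj(s,(537,316.5,62)),np.round(status.get_obs()['qpos'],0))
"
```

```text
clock: 29.45
eef_pos: [553.9, 159.9, 241.7]
tool_rot: [[0.985, 0.175, 0.001], [0.175, -0.985, 0.0], [0.001, -0.0, -1.0]]
ft_force: [0.5, 0.1, 0.2]
width: 16.7
gripper_force: 8.0
clock: 30.15
eef_pos: [469.5, 298.9, 240.9]
tool_rot: [[0.985, 0.174, 0.0], [0.174, -0.985, -0.001], [0.0, 0.001, -1.0]]
ft_force: [-0.2, -0.5, -0.7]
width: 16.8
gripper_force: 8.0
clock 30.2 at [469.7 298.6 240.8] w 17.0 turn [ 0.0006 -0.0003 -0.0008] n 1 travel [ 0.0693 -0.0059  0.1498] n 2
(np.float64(312.1940594228637), np.float64(127.48021299512752)) [ -28.   23.  -14.  113.    7.   46. -126.]
```

View pics/w9.png

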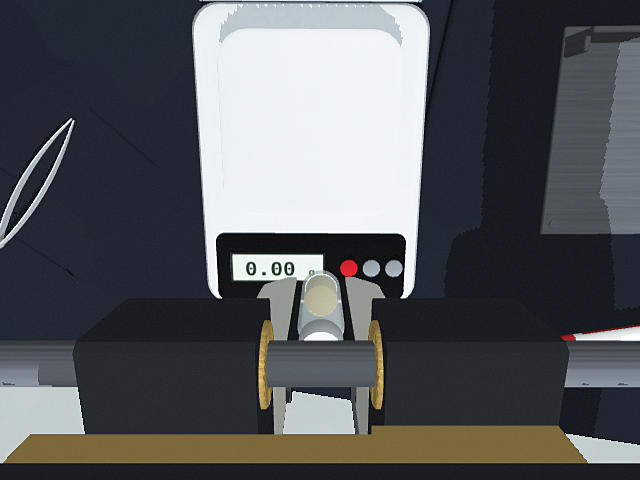

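Pan seen from ~(219,28) to (404,215), centre ≈(312,122). Refining with edge profiles.

```bash
python3 -c "
from h import *
s=load('w9'); g=cv2.cvtColor(s['image'],cv2.COLOR_RGB2GRAY).astype(float)
r=g[80:160].mean(0); d=np.diff(r)
c=g[:,250:380].mean(1); e=np.diff(c)
print('cols',[(i,round(d[i],1)) for i in range(180,450) if abs(d[i])>1])
print('rows',[(i,round(e[i],1)) for i in range(0,235) if abs(e[i])>.6])
for p in((312,28),(312,215),(219,120),(404,120),(312,122)): print(p,onz(s,*p,62).round(1))
"
```

```text
cols [(193, np.float64(-2.3)), (194, np.float64(11.2)), (195, np.float64(25.6)), (196, np.float64(40.6)), (197, np.float64(42.5)), (198, np.float64(43.4)), (199, np.float64(28.6)), (200, np.float64(13.8)), (217, np.float64(-1.8)), (221, np.float64(1.6)), (420, np.float64(-9.2)), (421, np.float64(-19.6)), (422, np.float64(-44.8)), (423, np.float64(-47.6)), (424, np.float64(-42.0)), (425, np.float64(-32.0)), (426, np.float64(-19.4)), (427, np.float64(3.2)), (433, np.float64(1.1)), (434, np.float64(1.3))]
rows [(0, np.float64(-137.6)), (1, np.float64(-6.4)), (2, np.float64(61.1)), (3, np.float64(38.3)), (4, np.float64(14.6)), (5, np.float64(-3.4)), (6, np.float64(-3.3)), (7, np.float64(-1.0)), (26, np.float64(-1.7)), (27, np.float64(3.0)), (28, np.float64(36.0)), (29, np.float64(4.4)), (31, np.float64(1.1)), (32, np.float64(1.5)), (212, np.float64(1.3)), (213, np.float64(0.8)), (214, np.float64(-0.7)), (215, np.float64(-1.2)), (229, np.float64(1.0)), (230, np.float64(6.5)), (231, np.float64(-13.8)), (232, np.float64(-147.3)), (233, np.float64(-90.1)), (234, np.float64(14.5))]
(312, 28) [605.1 328.4  62. ]
(312, 215) [470.6 305.2  62. ]
(219, 120) [530.1 386.6  62. ]
(404, 120) [554.5 249.3  62. ]
(312, 122) [540.9 317.3  62. ]
```

Pan centre is (538,317), with edge spans of 136 mm and 139 mm. Placing the vial.

```bash
python3 -m jog '[{"turn":[0,0,0],"travel":[0.035,-0.003,0],"hand":1},{"turn":[0,0,0],"travel":[0.035,-0.003,0],"hand":1},{"turn":[0,0,0],"travel":[0,0,0.04],"hand":1},{"turn":[0,0,0],"travel":[0,0,0.04],"hand":1},{"turn":[0,0,0],"travel":[0,0,0.035],"hand":1},{"turn":[0,0,0],"travel":[0,0,0.02],"hand":1},{"turn":[0,0,0],"travel":[0,0,0.009],"hand":1},{"turn":[0,0,0],"travel":[0,0,0.003],"hand":1},{"turn":[0,0,0],"travel":[0,0,0],"hand":1},{"turn":[0,0,0],"travel":[0,0,0],"hand":1}]'
python3 -c "
from h import *
plan((538,317,88.7),10)
"
```

```text
clock: 31.2
eef_pos: [537.6, 318.3, 94.8]
tool_rot: [[0.985, 0.174, 0.002], [0.174, -0.985, 0.001], [0.002, -0.001, -1.0]]
ft_force: [0.8, -0.3, -0.0]
width: 17.0
gripper_force: 8.0
clock 31.2 at [537.6 318.3  94.8] w 17.0 turn [-0.0006 -0.0017  0.0008] n 1 travel [0.0002 0.0013 0.0061] n 1
```

```bash
python3 -m jog '[{"turn":[0,0,0],"travel":[0,0.001,0.003],"hand":1},{"turn":[0,0,0],"travel":[0,0,0.001],"hand":1},{"turn":[0,0,0],"travel":[0,0,0],"hand":1}]'
python3 -m jog '[{"turn":[0,0,0],"travel":[0,0,0.001],"hand":1},{"turn":[0,0,0],"travel":[0,0,0],"hand":1},{"turn":[0,0,0],"travel":[0,0,0],"hand":1}]'
```

```text
clock: 31.5
eef_pos: [537.0, 317.1, 89.8]
tool_rot: [[0.985, 0.175, 0.0], [0.175, -0.985, 0.0], [0.0, -0.0, -1.0]]
ft_force: [-0.1, 0.8, -0.2]
width: 16.3
gripper_force: 8.0
clock: 31.8
eef_pos: [537.0, 317.2, 88.6]
tool_rot: [[0.985, 0.175, -0.0], [0.175, -0.985, -0.0], [-0.0, 0.0, -1.0]]
ft_force: [0.1, 0.2, -0.7]
width: 16.7
gripper_force: 8.0
```

```bash
python3 -m jog '[{"turn":[0,0,0],"travel":[0,0,0.0005],"hand":1},{"turn":[0,0,0],"travel":[0,0,0],"hand":1},{"turn":[0,0,0],"travel":[0,0,0],"hand":1}]'
python3 -m jog '[{"turn":[0,0,0],"travel":[0,0,0.0005],"hand":1},{"turn":[0,0,0],"travel":[0,0,0],"hand":1},{"turn":[0,0,0],"travel":[0,0,0],"hand":1}]'
python3 -c "
from h import *
s=snap('wrist','w10'); s=snap('scene','s10')
im=s['image'][110:260,130:310,::-1]
cv2.imwrite('pics/c10.png',cv2.resize(im,None,fx=3.5,fy=3.5,interpolation=cv2.INTER_CUBIC))
"
```

```text
clock: 32.1
eef_pos: [537.0, 317.2, 88.3]
tool_rot: [[0.985, 0.175, 0.0], [0.175, -0.985, 0.0], [0.0, -0.0, -1.0]]
ft_force: [-0.4, 1.1, 3.0]
width: 16.9
gripper_force: 8.0
clock: 32.4
eef_pos: [537.1, 317.3, 88.2]
tool_rot: [[0.985, 0.175, 0.0], [0.175, -0.985, 0.0], [0.001, -0.0, -1.0]]
ft_force: [-1.1, -0.5, 8.1]
width: 16.9
gripper_force: 8.0
```

View pics/c10.png

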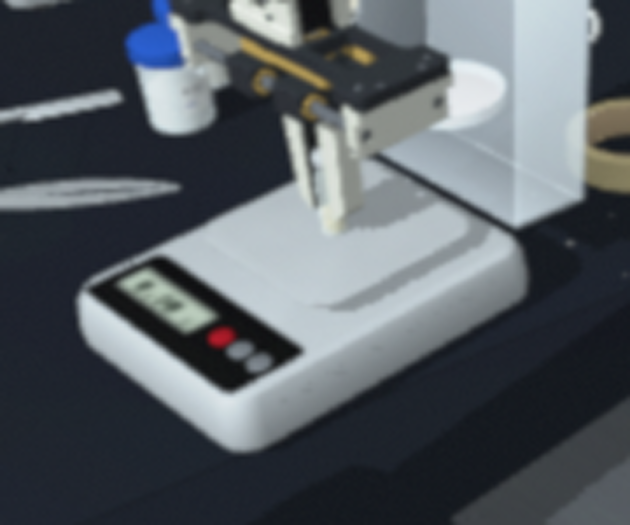

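Vial is held upright on the pan, with the contact force confirmed. Relieve, open, rise.

```bash
python3 -m jog '[{"turn":[0,0,0],"travel":[0,0,-0.0007],"hand":1},{"turn":[0,0,0],"travel":[0,0,0],"hand":1},{"turn":[0,0,0],"travel":[0,0,0],"hand":-1},{"turn":[0,0,0],"travel":[0,0,0],"hand":-1},{"turn":[0,0,0],"travel":[0,0,0],"hand":-1},{"turn":[0,0,0],"travel":[0,0,0],"hand":-1},{"turn":[0,0,0],"travel":[0,0,0],"hand":-1},{"turn":[0,0,0],"travel":[0,0,0],"hand":-1},{"turn":[0,0,0],"travel":[0,0,0],"hand":-1},{"turn":[0,0,0],"travel":[0,0,0],"hand":-1}]'
python3 -m jog '[{"turn":[0,0,0],"travel":[0,0,-0.02],"hand":-1},{"turn":[0,0,0],"travel":[0,0,-0.04],"hand":-1},{"turn":[0,0,0],"travel":[0,0,-0.04],"hand":-1},{"turn":[0,0,0],"travel":[0,0,-0.04],"hand":-1},{"turn":[0,0,0],"travel":[-0.02,0,-0.02],"hand":-1},{"turn":[0,0,0],"travel":[-0.04,0,0],"hand":-1},{"turn":[0,0,0],"travel":[0,0,0],"hand":-1},{"turn":[0,0,0],"travel":[0,0,0],"hand":-1}]'
python3 -c "
from h import *
s=snap('wrist','w11')
print(proj(s,(538,317,120)),proj(s,(538,317,62)))
plan((500,-100,250),-2.8)
"
```

```text
clock: 33.5
eef_pos: [537.0, 317.1, 88.3]
tool_rot: [[0.985, 0.175, -0.0], [0.175, -0.985, -0.0], [-0.0, 0.0, -1.0]]
ft_force: [0.8, 0.6, -0.7]
width: 76.2
gripper_force: 0.0
clock: 34.3
eef_pos: [477.5, 306.7, 248.8]
tool_rot: [[0.984, 0.176, 0.001], [0.176, -0.984, 0.0], [0.001, -0.0, -1.0]]
ft_force: [0.1, -0.2, -0.3]
width: 92.9
gripper_force: 0.0
(np.float64(320.3424701961491), np.float64(139.75431838985014)) (np.float64(320.37635540569994), np.float64(138.47409326605174))
clock 34.4 at [478.3 306.7 248.5] w 92.8 turn [-2.000e-04 -7.000e-04  2.247e-01] n 2 travel [ 0.0416  0.4052 -0.0015] n 10
```

View pics/w11.png

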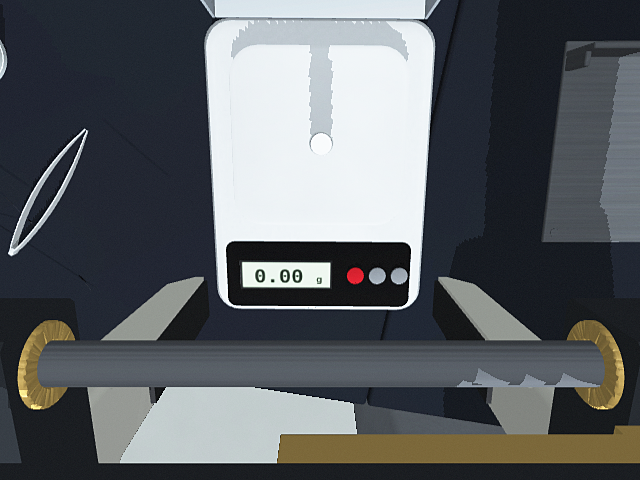

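Vial stands upright at (321,144), within about 5 mm of the pan centre. Now return the large jar.

```bash
python3 -m jog '[{"turn":[0,0,0.112],"travel":[0,0,0],"hand":-1},{"turn":[0,0,0.113],"travel":[0,0,0],"hand":-1},{"turn":[0,0,0],"travel":[0.01,0.0422,0],"hand":-1},{"turn":[0,0,0],"travel":[0.01,0.0422,0],"hand":-1},{"turn":[0,0,0],"travel":[0.01,0.0422,0],"hand":-1},{"turn":[0,0,0],"travel":[0.01,0.0422,0],"hand":-1},{"turn":[0,0,0],"travel":[0.01,0.0422,0],"hand":-1},{"turn":[0,0,0],"travel":[0.01,0.0422,0],"hand":-1},{"turn":[0,0,0],"travel":[0.01,0.0422,0],"hand":-1},{"turn":[0,0,0],"travel":[0.01,0.0422,0],"hand":-1}]' 40
python3 -m jog '[{"turn":[0,0,0],"travel":[0.01,0.0422,0],"hand":-1},{"turn":[0,0,0],"travel":[0.01,0.0422,0],"hand":-1},{"turn":[0,0,0],"travel":[0.01,0.0422,0],"hand":-1},{"turn":[0,0,0],"travel":[0.01,0.0422,0],"hand":-1},{"turn":[0,0,0],"travel":[0.01,0.0422,0],"hand":-1},{"turn":[0,0,0],"travel":[0.01,0.0422,0],"hand":-1},{"turn":[0,0,0],"travel":[0.01,0.0422,0],"hand":-1},{"turn":[0,0,0],"travel":[0,0,0],"hand":-1},{"turn":[0,0,0],"travel":[0,0,0],"hand":-1},{"turn":[0,0,0],"travel":[0,0,0],"hand":-1}]'
python3 -c "
from h import *
s=snap('wrist','w12')
print(proj(s,(599.6,-333,113)))
plan((599.6,-333,95),-2.8)
"
```

```text
clock: 35.35
eef_pos: [542.3, -36.7, 247.9]
tool_rot: [[0.999, -0.05, 0.0], [-0.05, -0.999, -0.0], [0.0, 0.0, -1.0]]
ft_force: [1.2, 1.0, -0.3]
width: 92.8
gripper_force: 0.0
clock: 36.35
eef_pos: [596.9, -331.9, 247.7]
tool_rot: [[0.999, -0.048, -0.001], [-0.048, -0.999, 0.001], [-0.001, -0.001, -1.0]]
ft_force: [-0.3, -0.0, 0.4]
width: 93.2
gripper_force: 0.0
(np.float64(321.19661378599403), np.float64(226.12524468312114))
clock 36.4 at [ 597.  -331.4  248. ] w 92.6 turn [-0.0009  0.0004  0.0014] n 1 travel [0.0027 0.0014 0.153 ] n 1
```

View pics/w12.png

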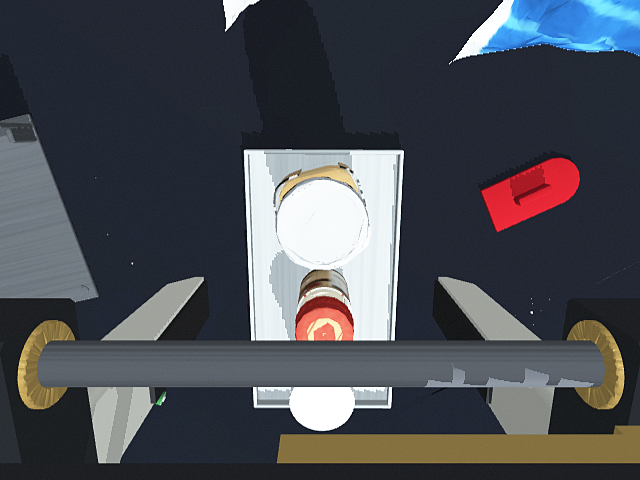

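Jar cap at (322,223), as expected. The slim jar and cup stand behind it. Descend and grip.

```bash
python3 -m jog '[{"turn":[0,0,0],"travel":[0.003,0.0015,0.04],"hand":-1},{"turn":[0,0,0],"travel":[0,0,0.04],"hand":-1},{"turn":[0,0,0],"travel":[0,0,0.04],"hand":-1},{"turn":[0,0,0],"travel":[0,0,0.032],"hand":-1},{"turn":[0,0,0],"travel":[0,0,0],"hand":-1},{"turn":[0,0,0],"travel":[0,0,0],"hand":1},{"turn":[0,0,0],"travel":[0,0,0],"hand":1},{"turn":[0,0,0],"travel":[0,0,0],"hand":1},{"turn":[0,0,0],"travel":[0,0,0],"hand":1},{"turn":[0,0,0],"travel":[0,0,0],"hand":1}]' 40
python3 -c "
from h import *
plan((614.1,-32.9,96),100)"
python3 -m jog '[{"turn":[0,0,0],"travel":[0,0,0],"hand":1},{"turn":[0,0,0],"travel":[0,0,-0.005],"hand":1},{"turn":[0,0,0],"travel":[0,0,-0.02],"hand":1},{"turn":[0,0,0],"travel":[0,0,-0.04],"hand":1},{"turn":[0,0,0],"travel":[0,0,-0.04],"hand":1},{"turn":[0,0,0],"travel":[0,0,-0.04],"hand":1},{"turn":[0,0,0],"travel":[0,0,0],"hand":1},{"turn":[0,0,-0.138],"travel":[0,0,0],"hand":1},{"turn":[0,0,-0.138],"travel":[0,0,0],"hand":1},{"turn":[0,0,-0.138],"travel":[0,0,0],"hand":1}]'
python3 -m jog '[{"turn":[0,0,-0.138],"travel":[0,0,0],"hand":1},{"turn":[0,0,-0.138],"travel":[0,0,0],"hand":1},{"turn":[0,0,-0.138],"travel":[0,0,0],"hand":1},{"turn":[0,0,-0.138],"travel":[0,0,0],"hand":1},{"turn":[0,0,-0.138],"travel":[0,0,0],"hand":1},{"turn":[0,0,-0.138],"travel":[0,0,0],"hand":1},{"turn":[0,0,-0.138],"travel":[0,0,0],"hand":1},{"turn":[0,0,-0.138],"travel":[0,0,0],"hand":1},{"turn":[0,0,-0.138],"travel":[0,0,0],"hand":1},{"turn":[0,0,-0.138],"travel":[0,0,0],"hand":1}]'
python3 -c "
from h import *
plan((614.1,-32.9,96),100)"
```

```text
clock: 37.4
eef_pos: [601.0, -333.2, 98.5]
tool_rot: [[0.999, -0.048, 0.003], [-0.048, -0.999, 0.001], [0.003, -0.001, -1.0]]
ft_force: [-0.1, 4.6, 7.0]
width: 68.6
gripper_force: 36.6
clock 37.4 at [ 601.  -333.2   98.5] w 68.6 turn [ 0.002  -0.0028 -1.7936] n 13 travel [0.2934 0.0651 0.0025] n 7
clock: 38.4
eef_pos: [598.6, -334.6, 240.5]
tool_rot: [[0.932, 0.362, -0.002], [0.362, -0.932, 0.0], [-0.001, -0.001, -1.0]]
ft_force: [-0.9, -0.9, -5.5]
width: 68.6
gripper_force: 35.7
clock: 39.4
eef_pos: [598.5, -334.8, 240.2]
tool_rot: [[-0.178, 0.984, -0.002], [0.984, 0.178, 0.0], [0.001, -0.002, -1.0]]
ft_force: [-0.2, 0.0, -5.5]
width: 68.4
gripper_force: 35.7
clock 39.4 at [ 598.5 -334.8  240.2] w 68.4 turn [-0.0018 -0.0005  0.0049] n 1 travel [0.2946 0.0678 0.1442] n 7
```

```bash
python3 -m jog '[{"turn":[0,0,0.005],"travel":[0.042,0.0097,0],"hand":1},{"turn":[0,0,0],"travel":[0.042,0.0097,0],"hand":1},{"turn":[0,0,0],"travel":[0.042,0.0097,0],"hand":1},{"turn":[0,0,0],"travel":[0.042,0.0097,0],"hand":1},{"turn":[0,0,0],"travel":[0.042,0.0097,0],"hand":1},{"turn":[0,0,0],"travel":[0.042,0.0097,0],"hand":1},{"turn":[0,0,0],"travel":[0.042,0.0097,0],"hand":1},{"turn":[0,0,0],"travel":[0,0,0],"hand":1},{"turn":[0,0,0],"travel":[0,0,0],"hand":1},{"turn":[0,0,0],"travel":[0,0,0],"hand":1}]'
python3 -c "
from h import *
plan((614.1,-32.9,99),100)"
```

```text
clock: 40.4
eef_pos: [616.3, -34.8, 240.6]
tool_rot: [[-0.167, 0.986, -0.001], [0.986, 0.167, -0.001], [-0.001, -0.001, -1.0]]
ft_force: [-0.3, -0.9, -5.9]
width: 66.4
gripper_force: 37.0
clock 40.4 at [616.3 -34.8 240.6] w 66.4 turn [-0.0015  0.0009 -0.0067] n 1 travel [ 0.0023 -0.0018  0.1416] n 1
```

I've miscounted the views: that was picture 15, one over the limit of 14, so I will look at no more and go by numbers only. The opening shrank from 68.6 to 66.4 mm, which may mean slip, so I'm gripping harder and feeling for contact early.

```bash
python3 -m jog '[{"turn":[0,0,-0.006],"travel":[0.002,-0.002,0],"hand":1},{"turn":[0,0,0],"travel":[0,0,0],"hand":1},{"turn":[0,0,0],"travel":[0,0,0.04],"hand":1},{"turn":[0,0,0],"travel":[0,0,0.03],"hand":1},{"turn":[0,0,0],"travel":[0,0,0.015],"hand":1},{"turn":[0,0,0],"travel":[0,0,0],"hand":1},{"turn":[0,0,0],"travel":[0,0,0],"hand":1}]' 58
python3 -m jog '[{"turn":[0,0,0],"travel":[0,0,0.01],"hand":1},{"turn":[0,0,0],"travel":[0,0,0.01],"hand":1},{"turn":[0,0,0],"travel":[0,0,0],"hand":1},{"turn":[0,0,0],"travel":[0,0,0],"hand":1}]'
python3 - <<'E'
from h import *
plan((614.1,-32.9,99),100)
s=snap('wrist','w13'); im=s['image']; hsv=cv2.cvtColor(im,cv2.COLOR_RGB2HSV)
m=((hsv[:,:,2]>170)&(hsv[:,:,1]<60)).astype(np.uint8); m[330:]=0
n,l,st,c=cv2.connectedComponentsWithStats(m)
for i in range(1,n):
    if st[i,4]>800: print(st[i],c[i].round(0))
e=status.get_obs(); top=e['eef_pos'][2]-99+114
for z in(top-20,top-10,top,top+5): print(z,[np.round(proj(s,(614.1+33*np.cos(t),-32.9+33*np.sin(t),z)),0).tolist() for t in np.radians([-80,10,100])])
E
```

```text
clock: 41.1
eef_pos: [615.1, -31.7, 157.0]
tool_rot: [[-0.174, 0.985, 0.001], [0.985, 0.174, 0.0], [0.0, 0.001, -1.0]]
ft_force: [0.2, 0.0, -4.8]
width: 65.5
gripper_force: 54.0
clock: 41.5
eef_pos: [614.4, -31.7, 136.2]
tool_rot: [[-0.174, 0.985, -0.0], [0.985, 0.174, -0.0], [0.0, -0.0, -1.0]]
ft_force: [-0.9, 0.8, -4.3]
width: 65.9
gripper_force: 54.0
clock 41.5 at [614.4 -31.7 136.2] w 65.9 turn [-0.0004 -0.      0.0006] n 1 travel [-0.0012 -0.0005  0.0372] n 1
[  158   139   253   191 19949] [298. 278.]
[  0 146  24  72 933] [  8. 192.]
[ 406  277   78   53 2042] [440. 306.]
131.43173463407413 [[320.0, 377.0], [402.0, 304.0], [320.0, 224.0]]
141.43173463407413 [[320.0, 391.0], [407.0, 315.0], [320.0, 230.0]]
151.43173463407413 [[320.0, 407.0], [412.0, 326.0], [320.0, 236.0]]
156.43173463407413 [[320.0, 416.0], [415.0, 333.0], [320.0, 240.0]]
```

```bash
python3 - <<'E'
from h import *
s=load('w13'); im=s['image'].astype(int)
for v in range(180,262,4): print(v,im[v,316:325].mean(0).round(0).tolist(),end=' ')
E
python3 -m jog '[{"turn":[0,0,0],"travel":[0,0,0.008],"hand":1},{"turn":[0,0,0],"travel":[0,0,0.004],"hand":1},{"turn":[0,0,0],"travel":[0,0,0],"hand":1},{"turn":[0,0,0],"travel":[0,0,0],"hand":1}]'
python3 -m jog '[{"turn":[0,0,0],"travel":[0,0,0.005],"hand":1},{"turn":[0,0,0],"travel":[0,0,0.004],"hand":1},{"turn":[0,0,0],"travel":[0,0,0],"hand":1},{"turn":[0,0,0],"travel":[0,0,0],"hand":1}]'
```

```text
180 [148.0, 158.0, 168.0] 184 [149.0, 159.0, 168.0] 188 [164.0, 175.0, 182.0] 192 [193.0, 203.0, 210.0] 196 [211.0, 191.0, 150.0] 200 [210.0, 187.0, 139.0] 204 [209.0, 185.0, 136.0] 208 [207.0, 182.0, 131.0] 212 [228.0, 205.0, 147.0] 216 [251.0, 238.0, 176.0] 220 [251.0, 240.0, 178.0] 224 [252.0, 242.0, 182.0] 228 [252.0, 242.0, 186.0] 232 [150.0, 159.0, 170.0] 236 [169.0, 177.0, 182.0] 240 [167.0, 174.0, 181.0] 244 [243.0, 247.0, 249.0] 248 [242.0, 246.0, 248.0] 252 [241.0, 246.0, 248.0] 256 [241.0, 245.0, 248.0] 260 [242.0, 246.0, 248.0] clock: 41.95
eef_pos: [614.4, -31.7, 124.1]
tool_rot: [[-0.174, 0.985, -0.0], [0.985, 0.174, 0.0], [0.0, -0.0, -1.0]]
ft_force: [-0.4, -0.5, -4.3]
width: 65.8
gripper_force: 54.0
clock: 42.35
eef_pos: [614.4, -31.7, 115.1]
tool_rot: [[-0.174, 0.985, -0.0], [0.985, 0.174, 0.0], [0.0, -0.0, -1.0]]
ft_force: [-0.9, -0.1, -4.3]
width: 65.6
gripper_force: 54.0
```

```bash
python3 -m jog '[{"turn":[0,0,0],"travel":[0,0,0.003],"hand":1},{"turn":[0,0,0],"travel":[0,0,0.003],"hand":1},{"turn":[0,0,0],"travel":[0,0,0],"hand":1},{"turn":[0,0,0],"travel":[0,0,0],"hand":1}]'
python3 -m jog '[{"turn":[0,0,0],"travel":[0,0,0.002],"hand":1},{"turn":[0,0,0],"travel":[0,0,0.001],"hand":1},{"turn":[0,0,0],"travel":[0,0,0],"hand":1}]'
```

```text
clock: 42.75
eef_pos: [614.4, -31.7, 109.2]
tool_rot: [[-0.174, 0.985, -0.0], [0.985, 0.174, 0.0], [0.0, -0.0, -1.0]]
ft_force: [-0.1, 0.2, -3.4]
width: 65.7
gripper_force: 54.0
clock: 43.05
eef_pos: [614.4, -31.7, 106.1]
tool_rot: [[-0.174, 0.985, -0.0], [0.985, 0.174, -0.0], [0.0, -0.0, -1.0]]
ft_force: [-0.0, 0.4, -5.1]
width: 65.7
gripper_force: 54.0
```

```bash
python3 -m jog '[{"turn":[0,0,0],"travel":[0,0,0.0015],"hand":1},{"turn":[0,0,0],"travel":[0,0,0.001],"hand":1},{"turn":[0,0,0],"travel":[0,0,0],"hand":1}]'
python3 -m jog '[{"turn":[0,0,0],"travel":[0,0,0.001],"hand":1},{"turn":[0,0,0],"travel":[0,0,0.001],"hand":1},{"turn":[0,0,0],"travel":[0,0,0],"hand":1}]'
```

```text
clock: 43.35
eef_pos: [614.4, -31.7, 103.6]
tool_rot: [[-0.174, 0.985, -0.0], [0.985, 0.174, -0.0], [0.0, -0.0, -1.0]]
ft_force: [0.2, 0.1, -5.0]
width: 66.1
gripper_force: 54.0
clock: 43.65
eef_pos: [614.4, -31.7, 101.6]
tool_rot: [[-0.174, 0.985, -0.0], [0.985, 0.174, -0.0], [0.0, -0.0, -1.0]]
ft_force: [0.4, 0.3, -5.3]
width: 66.1
gripper_force: 54.0
```

```bash
python3 -m jog '[{"turn":[0,0,0],"travel":[0,0,0.001],"hand":1},{"turn":[0,0,0],"travel":[0,0,0],"hand":1}]' | grep -E 'pos|ft'
python3 -m jog '[{"turn":[0,0,0],"travel":[0,0,0.001],"hand":1},{"turn":[0,0,0],"travel":[0,0,0],"hand":1}]'| grep -E 'pos|ft'
```

```text
eef_pos: [614.4, -31.7, 100.7]
ft_force: [-0.4, 0.3, -5.4]
eef_pos: [614.6, -31.4, 100.1]
ft_force: [-1.0, 0.8, -0.6]
```

Contact at 100.1. Release, then fetch the slim jar.

```bash
python3 -m jog '[{"turn":[0,0,0],"travel":[0,0,0],"hand":-1},{"turn":[0,0,0],"travel":[0,0,0],"hand":-1},{"turn":[0,0,0],"travel":[0,0,0],"hand":-1},{"turn":[0,0,0],"travel":[0,0,0],"hand":-1},{"turn":[0,0,0],"travel":[0,0,0],"hand":-1},{"turn":[0,0,0],"travel":[0,0,-0.02],"hand":-1},{"turn":[0,0,0],"travel":[0,0,-0.04],"hand":-1},{"turn":[0,0,0],"travel":[0,0,-0.04],"hand":-1},{"turn":[0,0,0],"travel":[0,0,-0.035],"hand":-1},{"turn":[0,0,0],"travel":[-0.0346,-0.0185,0],"hand":-1}]' 20
python3 -m jog '[{"turn":[0,0,0],"travel":[-0.0346,-0.0185,0],"hand":-1},{"turn":[0,0,0],"travel":[-0.0346,-0.0185,0],"hand":-1},{"turn":[0,0,0],"travel":[-0.0346,-0.0185,0],"hand":-1},{"turn":[0,0,0],"travel":[-0.0346,-0.0185,0],"hand":-1},{"turn":[0,0,0],"travel":[-0.0346,-0.0185,0],"hand":-1},{"turn":[0,0,0],"travel":[-0.0346,-0.0185,0],"hand":-1},{"turn":[0,0,0],"travel":[-0.0346,-0.0185,0],"hand":-1},{"turn":[0,0,0.138],"travel":[0,0,0],"hand":-1},{"turn":[0,0,0.138],"travel":[0,0,0],"hand":-1},{"turn":[0,0,0.138],"travel":[0,0,0],"hand":-1}]'
python3 -m jog '[{"turn":[0,0,0.138],"travel":[0,0,0],"hand":-1},{"turn":[0,0,0.138],"travel":[0,0,0],"hand":-1},{"turn":[0,0,0.138],"travel":[0,0,0],"hand":-1},{"turn":[0,0,0.138],"travel":[0,0,0],"hand":-1},{"turn":[0,0,0.138],"travel":[0,0,0],"hand":-1},{"turn":[0,0,0.138],"travel":[0,0,0],"hand":-1},{"turn":[0,0,0.138],"travel":[0,0,0],"hand":-1},{"turn":[0,0,0.138],"travel":[0,0,0],"hand":-1},{"turn":[0,0,0.138],"travel":[0,0,0],"hand":-1},{"turn":[0,0,0.138],"travel":[0,0,0],"hand":-1}]'
python3 - <<'E'
from h import *
plan((517,-329.7,91.7),-2.8)
s=snap('wrist','w14'); hsv=cv2.cvtColor(s['image'],cv2.COLOR_RGB2HSV)
def red(s,box=None,z=109):
    hsv=cv2.cvtColor(s['image'],cv2.COLOR_RGB2HSV)
    m=(((hsv[:,:,0]<8)|(hsv[:,:,0]>172))&(hsv[:,:,1]>130)&(hsv[:,:,2]>90)).astype(np.uint8)
    cs,_=cv2.findContours(m,cv2.RETR_EXTERNAL,cv2.CHAIN_APPROX_NONE)
    for c in cs:
        if cv2.contourArea(c)>60: (x,y),r=cv2.minEnclosingCircle(c); print('red',round(x),round(y),round(r),cv2.boundingRect(c),onz(s,x,y,z).round(1))
red(s); print(proj(s,(517,-329.7,109)))
# top view: large jar cap by grey disc near stand
t=snap('top','t14'); print('jar pred',proj(t,(614.1,-32.9,114)))
g=cv2.cvtColor(t['image'],cv2.COLOR_RGB2HSV)
m=((g[:,:,2]>105)&(g[:,:,1]<60)).astype(np.uint8)[200:300,260:380]
n,l,st,c=cv2.connectedComponentsWithStats(m)
for i in range(1,n):
    if st[i,4]>150: print(st[i],c[i]+[260,200],onz(t,*(c[i]+[260,200]),114))
t0=load('top0'); g=cv2.cvtColor(t0['image'],cv2.COLOR_RGB2HSV)
m=((g[:,:,2]>105)&(g[:,:,1]<60)).astype(np.uint8)[200:300,260:380]
n,l,st,c=cv2.connectedComponentsWithStats(m)
for i in range(1,n):
    if st[i,4]>150: print('before',st[i],c[i]+[260,200],onz(t,*(c[i]+[260,200]),114))
E
```

```text
clock: 45.05
eef_pos: [606.0, -63.4, 240.3]
tool_rot: [[-0.181, 0.983, 0.01], [0.983, 0.181, 0.003], [0.001, 0.01, -1.0]]
ft_force: [0.3, -0.7, -0.2]
width: 93.3
gripper_force: 0.0
clock: 46.05
eef_pos: [516.5, -330.6, 234.7]
tool_rot: [[0.243, 0.97, -0.0], [0.97, -0.243, 0.0], [0.0, -0.0, -1.0]]
ft_force: [0.6, 0.2, 1.3]
width: 93.3
gripper_force: 0.0
clock: 47.05
eef_pos: [516.9, -329.9, 234.8]
tool_rot: [[0.999, -0.054, -0.0], [-0.054, -0.999, 0.0], [-0.0, -0.0, -1.0]]
ft_force: [-0.1, 0.5, 0.7]
width: 92.8
gripper_force: 0.0
clock 47.0 at [ 516.9 -329.9  234.8] w 92.8 turn [-0.0001  0.0001 -0.0048] n 1 travel [ 1.000e-04 -2.000e-04  1.431e-01] n 1
red 321 230 34 (290, 197, 64, 68) [ 518.6 -331.3  109. ]
red 549 104 58 (491, 61, 108, 85) [ 592.6 -478.2  109. ]
(np.float64(319.1763814633436), np.float64(232.9930523812865))
jar pred (np.float64(335.76025282487205), np.float64(230.00951183645776))
[ 57  14  37  33 890] [335.57078652 229.92247191] [614.29380826 -32.51632092 114.        ]
before [ 48  14  47  32 936] [333.44871795 229.53205128] [615.24412006 -28.17647395 114.        ]
before [ 46  59  29  28 624] [319.94070513 272.37019231] [527.72530307   2.21812097 114.        ]
```

Jar is back at (614.3,-32.5), right on target. Slim jar cap confirmed at (321,230). Grip it.

```bash
python3 -m jog '[{"turn":[0,0,0],"travel":[0.001,0,0.04],"hand":-1},{"turn":[0,0,0],"travel":[0,0,0.04],"hand":-1},{"turn":[0,0,0],"travel":[0,0,0.04],"hand":-1},{"turn":[0,0,0],"travel":[0,0,0.023],"hand":-1},{"turn":[0,0,0],"travel":[0,0,0],"hand":1},{"turn":[0,0,0],"travel":[0,0,0],"hand":1},{"turn":[0,0,0],"travel":[0,0,0],"hand":1},{"turn":[0,0,0],"travel":[0,0,0],"hand":1},{"turn":[0,0,0],"travel":[0,0,0],"hand":1},{"turn":[0,0,0],"travel":[0,0,0],"hand":1}]' 25
python3 -m jog '[{"turn":[0,0,0],"travel":[0,0,0],"hand":1},{"turn":[0,0,0],"travel":[0,0,0],"hand":1},{"turn":[0,0,0],"travel":[0,0,0],"hand":1}]'
python3 -m jog '[{"turn":[0,0,0],"travel":[0,0,-0.005],"hand":1},{"turn":[0,0,0],"travel":[0,0,-0.02],"hand":1},{"turn":[0,0,0],"travel":[0,0,-0.04],"hand":1},{"turn":[0,0,0],"travel":[0,0,-0.04],"hand":1},{"turn":[0,0,0],"travel":[0,0,-0.05],"hand":1},{"turn":[0,0,-0.138],"travel":[0,0,0],"hand":1},{"turn":[0,0,-0.138],"travel":[0,0,0],"hand":1},{"turn":[0,0,-0.138],"travel":[0,0,0],"hand":1},{"turn":[0,0,-0.138],"travel":[0,0,0],"hand":1},{"turn":[0,0,-0.138],"travel":[0,0,0],"hand":1}]'
python3 -m jog '[{"turn":[0,0,-0.138],"travel":[0,0,0],"hand":1},{"turn":[0,0,-0.138],"travel":[0,0,0],"hand":1},{"turn":[0,0,-0.138],"travel":[0,0,0],"hand":1},{"turn":[0,0,-0.138],"travel":[0,0,0],"hand":1},{"turn":[0,0,-0.138],"travel":[0,0,0],"hand":1},{"turn":[0,0,-0.138],"travel":[0,0,0],"hand":1},{"turn":[0,0,-0.138],"travel":[0,0,0],"hand":1},{"turn":[0,0,-0.138],"travel":[0,0,0],"hand":1},{"turn":[0,0,0],"travel":[0,0,0],"hand":1}]'
python3 -c "
from h import *
plan((599.2,56.4,93),100)"
```

```text
clock: 48.15
eef_pos: [518.2, -330.3, 92.6]
tool_rot: [[0.999, -0.048, 0.001], [-0.048, -0.999, -0.001], [0.001, 0.001, -1.0]]
ft_force: [0.3, -0.5, -0.8]
width: 49.3
gripper_force: 0.0
clock: 48.45
eef_pos: [518.2, -330.3, 92.3]
tool_rot: [[0.999, -0.048, 0.001], [-0.048, -0.999, -0.0], [0.001, 0.0, -1.0]]
ft_force: [-0.8, 0.0, 5.8]
width: 44.2
gripper_force: 25.0
clock: 49.45
eef_pos: [517.5, -329.8, 246.7]
tool_rot: [[0.798, 0.603, -0.001], [0.603, -0.798, 0.0], [-0.0, -0.001, -1.0]]
ft_force: [1.1, 0.4, -2.3]
width: 44.0
gripper_force: 25.0
clock: 50.35
eef_pos: [517.4, -330.2, 246.5]
tool_rot: [[-0.176, 0.984, -0.001], [0.984, 0.176, 0.001], [0.001, -0.001, -1.0]]
ft_force: [-0.2, -0.1, -1.8]
width: 44.1
gripper_force: 25.0
clock 50.4 at [ 517.4 -330.2  246.5] w 44.1 turn [-0.0008 -0.0007  0.0022] n 1 travel [0.3665 0.1477 0.1535] n 9
```

```bash
python3 -m jog '[{"turn":[0,0,0.002],"travel":[0.0407,0.0164,0],"hand":1},{"turn":[0,0,0],"travel":[0.0407,0.0164,0],"hand":1},{"turn":[0,0,0],"travel":[0.0407,0.0164,0],"hand":1},{"turn":[0,0,0],"travel":[0.0407,0.0164,0],"hand":1},{"turn":[0,0,0],"travel":[0.0407,0.0164,0],"hand":1},{"turn":[0,0,0],"travel":[0.0407,0.0164,0],"hand":1},{"turn":[0,0,0],"travel":[0.0407,0.0164,0],"hand":1},{"turn":[0,0,0],"travel":[0.0407,0.0164,0],"hand":1},{"turn":[0,0,0],"travel":[0.0407,0.0164,0],"hand":1},{"turn":[0,0,0],"travel":[0,0,0],"hand":1}]'
python3 -m jog '[{"turn":[0,0,0],"travel":[0,0,0],"hand":1},{"turn":[0,0,0],"travel":[0,0,0],"hand":1},{"turn":[0,0,0],"travel":[0,0,0],"hand":1}]'
python3 -c "
from h import *
plan((599.2,56.4,93.2),100)"
```

```text
clock: 51.35
eef_pos: [600.5, 64.0, 247.4]
tool_rot: [[-0.176, 0.984, 0.001], [0.984, 0.176, 0.004], [0.004, 0.002, -1.0]]
ft_force: [0.2, -0.5, -2.3]
width: 43.8
gripper_force: 25.0
clock: 51.65
eef_pos: [600.0, 54.4, 246.7]
tool_rot: [[-0.169, 0.986, -0.0], [0.986, 0.169, -0.001], [-0.001, -0.001, -1.0]]
ft_force: [-0.2, 0.6, -1.5]
width: 44.3
gripper_force: 25.0
clock 51.6 at [600.   54.4 246.7] w 44.3 turn [-0.0006  0.0008 -0.005 ] n 1 travel [ 0.0021 -0.0005  0.1535] n 1
```

```bash
python3 -m jog '[{"turn":[0,0,-0.005],"travel":[0.002,-0.0005,0.04],"hand":1},{"turn":[0,0,0],"travel":[0,0,0.04],"hand":1},{"turn":[0,0,0],"travel":[0,0,0.04],"hand":1},{"turn":[0,0,0],"travel":[0,0,0.02],"hand":1},{"turn":[0,0,0],"travel":[0,0,0.008],"hand":1},{"turn":[0,0,0],"travel":[0,0,0],"hand":1},{"turn":[0,0,0],"travel":[0,0,0],"hand":1}]'
python3 -m jog '[{"turn":[0,0,0],"travel":[0,0,0.0015],"hand":1},{"turn":[0,0,0],"travel":[0,0,0.001],"hand":1},{"turn":[0,0,0],"travel":[0,0,0],"hand":1}]'
```

```text
clock: 52.35
eef_pos: [600.1, 57.8, 99.9]
tool_rot: [[-0.176, 0.984, 0.001], [0.984, 0.176, 0.0], [-0.0, 0.001, -1.0]]
ft_force: [-0.8, 0.9, -0.5]
width: 44.1
gripper_force: 25.0
clock: 52.65
eef_pos: [599.6, 58.0, 96.9]
tool_rot: [[-0.177, 0.984, 0.001], [0.984, 0.177, -0.0], [-0.0, 0.001, -1.0]]
ft_force: [0.1, 0.1, -1.1]
width: 44.5
gripper_force: 25.0
```

```bash
python3 -m jog '[{"turn":[0,0,0],"travel":[0,0,0.0015],"hand":1},{"turn":[0,0,0],"travel":[0,0,0.001],"hand":1},{"turn":[0,0,0],"travel":[0,0,0],"hand":1}]'| grep -E 'pos|ft'
python3 -m jog '[{"turn":[0,0,0],"travel":[0,0,0.0007],"hand":1},{"turn":[0,0,0],"travel":[0,0,0],"hand":1}]'| grep -E 'pos|ft'
python3 -m jog '[{"turn":[0,0,0],"travel":[0,0,0.0007],"hand":1},{"turn":[0,0,0],"travel":[0,0,0],"hand":1}]'| grep -E 'pos|ft'
```

```text
eef_pos: [599.3, 58.1, 93.6]
ft_force: [-0.3, -1.6, -0.8]
eef_pos: [599.4, 58.1, 93.3]
ft_force: [-0.6, 0.5, 2.4]
eef_pos: [599.5, 58.2, 93.3]
ft_force: [-2.5, -1.1, 10.1]
```

```bash
python3 -m jog '[{"turn":[0,0,0],"travel":[0,0,-0.0007],"hand":1},{"turn":[0,0,0],"travel":[0,0,0],"hand":-1},{"turn":[0,0,0],"travel":[0,0,0],"hand":-1},{"turn":[0,0,0],"travel":[0,0,0],"hand":-1},{"turn":[0,0,0],"travel":[0,0,0],"hand":-1},{"turn":[0,0,0],"travel":[0,0,0],"hand":-1},{"turn":[0,0,0],"travel":[0,0,-0.02],"hand":-1},{"turn":[0,0,0],"travel":[0,0,-0.04],"hand":-1},{"turn":[0,0,0],"travel":[0,0,-0.04],"hand":-1},{"turn":[0,0,0],"travel":[0,0,-0.035],"hand":-1}]' 15
python3 -m jog '[{"turn":[0,0,0],"travel":[-0.0349,-0.0229,0],"hand":-1},{"turn":[0,0,0],"travel":[-0.0349,-0.0229,0],"hand":-1},{"turn":[0,0,0],"travel":[-0.0349,-0.0229,0],"hand":-1},{"turn":[0,0,0],"travel":[-0.0349,-0.0229,0],"hand":-1},{"turn":[0,0,0],"travel":[-0.0349,-0.0229,0],"hand":-1},{"turn":[0,0,0],"travel":[-0.0349,-0.0229,0],"hand":-1},{"turn":[0,0,0],"travel":[-0.0349,-0.0229,0],"hand":-1},{"turn":[0,0,0],"travel":[-0.0349,-0.0229,0],"hand":-1},{"turn":[0,0,0],"travel":[-0.0349,-0.0229,0],"hand":-1},{"turn":[0,0,0],"travel":[-0.0349,-0.0229,0],"hand":-1}]'
python3 -m jog '[{"turn":[0,0,0.138],"travel":[0,0,0],"hand":-1},{"turn":[0,0,0.138],"travel":[0,0,0],"hand":-1},{"turn":[0,0,0.138],"travel":[0,0,0],"hand":-1},{"turn":[0,0,0.138],"travel":[0,0,0],"hand":-1},{"turn":[0,0,0.138],"travel":[0,0,0],"hand":-1},{"turn":[0,0,0.138],"travel":[0,0,0],"hand":-1},{"turn":[0,0,0.138],"travel":[0,0,0],"hand":-1},{"turn":[0,0,0.138],"travel":[0,0,0],"hand":-1},{"turn":[0,0,0.138],"travel":[0,0,0],"hand":-1},{"turn":[0,0,0.138],"travel":[0,0,0],"hand":-1}]'
python3 -m jog '[{"turn":[0,0,0.138],"travel":[0,0,0],"hand":-1},{"turn":[0,0,0.138],"travel":[0,0,0],"hand":-1},{"turn":[0,0,0.138],"travel":[0,0,0],"hand":-1},{"turn":[0,0,0],"travel":[0,0,0],"hand":-1}]'
python3 - <<'E'
from h import *
plan((434.8,-325.2,61),-2.8)
for nm in ('top0',None):
    t=load(nm) if nm else snap('top','t15')
    h=cv2.cvtColor(t['image'],cv2.COLOR_RGB2HSV); x0,y0=260,200
    m=(((h[:,:,0]<12)|(h[:,:,0]>170))&(h[:,:,1]>130)&(h[:,:,2]>90)).astype(np.uint8)[200:300,260:320]
    M=cv2.moments(m,True); p=(M['m10']/M['m00']+260,M['m01']/M['m00']+200); print('slim',p,M['m00'],onz(t,*p,110))
w=snap('wrist','w15'); h=cv2.cvtColor(w['image'],cv2.COLOR_RGB2HSV)
m=((h[:,:,2]>245)).astype(np.uint8); m[335:]=0
u,v=proj(w,(434.8,-325.2,75)); print(u,v)
n,l,st,c=cv2.connectedComponentsWithStats(m)
for i in range(1,n):
    if st[i,4]>800: print(st[i],c[i])
E
```

```text
clock: 54.35
eef_pos: [599.3, 58.2, 229.9]
tool_rot: [[-0.177, 0.984, 0.0], [0.984, 0.177, 0.0], [0.0, 0.0, -1.0]]
ft_force: [0.9, -0.3, -0.3]
width: 92.9
gripper_force: 0.0
clock: 55.35
eef_pos: [434.8, -327.5, 228.2]
tool_rot: [[-0.177, 0.984, 0.0], [0.984, 0.177, -0.0], [-0.0, 0.0, -1.0]]
ft_force: [-0.4, -0.5, -0.6]
width: 92.9
gripper_force: 0.0
clock: 56.35
eef_pos: [435.8, -325.9, 228.1]
tool_rot: [[0.935, 0.355, -0.0], [0.355, -0.935, -0.0], [-0.0, 0.0, -1.0]]
ft_force: [-0.6, -0.0, -0.3]
width: 92.8
gripper_force: 0.0
clock: 56.75
eef_pos: [435.9, -325.8, 228.2]
tool_rot: [[0.999, -0.047, -0.0], [-0.047, -0.999, -0.0], [-0.0, 0.0, -1.0]]
ft_force: [-0.3, -0.1, 0.6]
width: 92.8
gripper_force: 0.0
clock 56.8 at [ 435.9 -325.8  228.2] w 92.8 turn [0.0002 0.0001 0.0021] n 1 travel [-0.0011 -0.0005  0.1672] n 1
slim (292.6168831168831, 238.67857142857144) 308.0 [599.3690012   56.67777534 110.        ]
slim (292.66887417218544, 238.59933774834437) 302.0 [599.53142446  56.56678105 110.        ]
318.8791064355499 226.00330997730075
[  232     0   182   267 24320] [330.09428454 121.41237664]
```

Slim jar is back to within 1 mm. Grip the cup.

```bash
python3 -m jog '[{"turn":[0,0,0],"travel":[-0.001,0,0.04],"hand":-1},{"turn":[0,0,0],"travel":[0,0,0.04],"hand":-1},{"turn":[0,0,0],"travel":[0,0,0.04],"hand":-1},{"turn":[0,0,0],"travel":[0,0,0.03],"hand":-1},{"turn":[0,0,0],"travel":[0,0,0.017],"hand":-1},{"turn":[0,0,0],"travel":[0,0,0],"hand":-1},{"turn":[0,0,0],"travel":[0,0,0],"hand":1},{"turn":[0,0,0],"travel":[0,0,0],"hand":1},{"turn":[0,0,0],"travel":[0,0,0],"hand":1},{"turn":[0,0,0],"travel":[0,0,0],"hand":1}]' 15
python3 -m jog '[{"turn":[0,0,0],"travel":[0,0,0],"hand":1},{"turn":[0,0,0],"travel":[0,0,0],"hand":1},{"turn":[0,0,0],"travel":[0,0,0],"hand":1}]'
python3 -m jog '[{"turn":[0,0,0],"travel":[0,0,-0.01],"hand":1},{"turn":[0,0,0],"travel":[0,0,-0.04],"hand":1},{"turn":[0,0,0],"travel":[0,0,-0.04],"hand":1},{"turn":[0,0,-0.11],"travel":[0,0,-0.05],"hand":1},{"turn":[0,0,-0.112],"travel":[0,0,0],"hand":1},{"turn":[0,0,0],"travel":[0,0,0],"hand":1}]'
python3 -c "
from h import *
plan((530.5,1.6,62),10)"
```

```text
clock: 57.85
eef_pos: [435.2, -326.3, 62.1]
tool_rot: [[0.999, -0.045, 0.001], [-0.045, -0.999, -0.001], [0.001, 0.001, -1.0]]
ft_force: [-0.7, -0.6, -0.1]
width: 65.6
gripper_force: 0.0
clock: 58.15
eef_pos: [435.1, -326.0, 61.6]
tool_rot: [[0.999, -0.045, 0.001], [-0.045, -0.999, -0.0], [0.001, 0.0, -1.0]]
ft_force: [-0.1, 0.9, 6.2]
width: 56.4
gripper_force: 15.0
clock: 58.75
eef_pos: [434.9, -326.3, 203.0]
tool_rot: [[0.984, 0.177, 0.002], [0.177, -0.984, -0.002], [0.002, 0.002, -1.0]]
ft_force: [-1.0, -0.3, -0.6]
width: 56.0
gripper_force: 15.0
clock 58.8 at [ 434.9 -326.3  203. ] w 56.0 turn [ 0.0021 -0.0021  0.0035] n 1 travel [ 0.1511 -0.3064  0.141 ] n 8
```

```bash
python3 -m jog '[{"turn":[0,0,0.003],"travel":[0.0189,-0.0383,0],"hand":1},{"turn":[0,0,0],"travel":[0.0189,-0.0383,0],"hand":1},{"turn":[0,0,0],"travel":[0.0189,-0.0383,0],"hand":1},{"turn":[0,0,0],"travel":[0.0189,-0.0383,0],"hand":1},{"turn":[0,0,0],"travel":[0.0189,-0.0383,0],"hand":1},{"turn":[0,0,0],"travel":[0.0189,-0.0383,0],"hand":1},{"turn":[0,0,0],"travel":[0.0189,-0.0383,0],"hand":1},{"turn":[0,0,0],"travel":[0.0189,-0.0383,0],"hand":1},{"turn":[0,0,0],"travel":[0,0,0],"hand":1},{"turn":[0,0,0],"travel":[0,0,0],"hand":1}]'
python3 -m jog '[{"turn":[0,0,0],"travel":[0,0,0],"hand":1},{"turn":[0,0,0],"travel":[0,0,0],"hand":1}]' >/dev/null
python3 -c "
from h import *
plan((530.5,1.6,62.5),10)"
```

```text
clock: 59.75
eef_pos: [529.8, 2.9, 200.1]
tool_rot: [[0.985, 0.173, -0.002], [0.173, -0.985, -0.0], [-0.002, -0.0, -1.0]]
ft_force: [0.2, -0.3, -0.1]
width: 55.9
gripper_force: 15.0
clock 60.0 at [5.299e+02 4.000e-01 2.007e+02] w 55.9 turn [ 0.0004  0.0013 -0.0039] n 1 travel [ 0.0008 -0.0011  0.1382] n 1
```

```bash
python3 -m jog '[{"turn":[0,0,0],"travel":[0.0005,-0.001,0.04],"hand":1},{"turn":[0,0,0],"travel":[0,0,0.04],"hand":1},{"turn":[0,0,0],"travel":[0,0,0.035],"hand":1},{"turn":[0,0,0],"travel":[0,0,0.015],"hand":1},{"turn":[0,0,0],"travel":[0,0,0.004],"hand":1},{"turn":[0,0,0],"travel":[0,0,0],"hand":1},{"turn":[0,0,0],"travel":[0,0,0],"hand":1}]'
python3 -m jog '[{"turn":[0,0,0],"travel":[0,0,0.0015],"hand":1},{"turn":[0,0,0],"travel":[0,0,0],"hand":1}]'| grep -E 'pos|ft'
python3 -m jog '[{"turn":[0,0,0],"travel":[0,0,0.0007],"hand":1},{"turn":[0,0,0],"travel":[0,0,0],"hand":1}]'| grep -E 'pos|ft'
```

```text
clock: 60.65
eef_pos: [531.4, 2.6, 68.0]
tool_rot: [[0.985, 0.172, 0.001], [0.172, -0.985, -0.0], [0.001, 0.0, -1.0]]
ft_force: [-0.4, 0.2, -0.4]
width: 56.3
gripper_force: 15.0
eef_pos: [531.3, 3.0, 66.4]
ft_force: [0.5, 0.3, -0.6]
eef_pos: [531.0, 3.1, 65.2]
ft_force: [0.5, -0.0, -0.3]
```

```bash
python3 -m jog '[{"turn":[0,0,0],"travel":[0,0,0.0015],"hand":1},{"turn":[0,0,0],"travel":[0,0,0],"hand":1}]'| grep -E 'pos|ft'
python3 -m jog '[{"turn":[0,0,0],"travel":[0,0,0.0007],"hand":1},{"turn":[0,0,0],"travel":[0,0,0],"hand":1}]'| grep -E 'pos|ft'
python3 -m jog '[{"turn":[0,0,0],"travel":[0,0,0.0005],"hand":1},{"turn":[0,0,0],"travel":[0,0,0],"hand":1}]'| grep -E 'pos|ft'
```

```text
eef_pos: [530.8, 3.1, 63.3]
ft_force: [-0.6, 0.4, -0.6]
eef_pos: [531.0, 3.1, 62.7]
ft_force: [-0.9, -0.3, 0.4]
eef_pos: [531.2, 3.2, 62.6]
ft_force: [-1.3, -0.2, 4.9]
```

```bash
python3 -m jog '[{"turn":[0,0,0],"travel":[0,0,-0.0005],"hand":1},{"turn":[0,0,0],"travel":[0,0,0],"hand":-1},{"turn":[0,0,0],"travel":[0,0,0],"hand":-1},{"turn":[0,0,0],"travel":[0,0,0],"hand":-1},{"turn":[0,0,0],"travel":[0,0,0],"hand":-1},{"turn":[0,0,0],"travel":[0,0,0],"hand":-1},{"turn":[0,0,0],"travel":[0,0,-0.02],"hand":-1},{"turn":[0,0,0],"travel":[0,0,-0.04],"hand":-1},{"turn":[0,0,0],"travel":[0,0,-0.05],"hand":-1},{"turn":[0,0,0],"travel":[0,0,-0.05],"hand":-1}]'
python3 -m jog '[{"turn":[0,0,0],"travel":[0,0.04,0],"hand":-1},{"turn":[0,0,0],"travel":[0,0.04,0],"hand":-1},{"turn":[0,0,0],"travel":[0,0.04,0],"hand":-1},{"turn":[0,0,0],"travel":[0,0.04,0],"hand":-1},{"turn":[0,0,0],"travel":[0,0.04,0],"hand":-1},{"turn":[0,0,0],"travel":[0,0.04,0],"hand":-1},{"turn":[0,0,0],"travel":[0,0.04,0],"hand":-1},{"turn":[0,0,0],"travel":[0,0,0],"hand":-1},{"turn":[0,0,0],"travel":[0,0,0],"hand":-1},{"turn":[0,0,0],"travel":[0,0,0],"hand":-1}]'
python3 - <<'E'
from h import *
for nm in ('top0',None):
    t=load(nm) if nm else snap('top','t16')
    h=cv2.cvtColor(t['image'],cv2.COLOR_RGB2HSV); mom=lambda m,x,y:(lambda M:(M['m10']/M['m00']+x,M['m01']/M['m00']+y,M['m00']))(cv2.moments(m.astype(np.uint8),True))
    br=(h[:,:,2]>130)&(h[:,:,1]<60)
    for k,(x0,y0,x1,y1),z in(('cup',(298,254,345,292),76),('jar',(316,205,360,246),114)):
        p=mom(br[y0:y1,x0:x1],x0,y0); print(k,np.round(p,1),onz(t,p[0],p[1],z).round(1))
    rd=((h[:,:,0]<12)|(h[:,:,0]>170))&(h[:,:,1]>130)&(h[:,:,2]>90)
    p=mom(rd[215:260,270:315],270,215); print('slim',np.round(p,1),onz(t,p[0],p[1],110).round(1))
# scene: difference of stand region before/after (upright check), vial place emptied
a=load('scene0')['image'].astype(int); b=snap('scene','s16')['image'].astype(int)
d=(abs(a-b).max(2)>60).astype(np.uint8)[150:330,140:420]
n,l,st,c=cv2.connectedComponentsWithStats(d)
for i in range(1,n):
    if st[i,4]>15: print('diff',st[i],(c[i]+[140,150]).round(0))
s=load('s16'); print('vial pred foot/top',np.round(proj(s,(536,317,62))),np.round(proj(s,(536,317,120))))
E
```

```text
clock: 62.65
eef_pos: [530.3, 3.1, 224.2]
tool_rot: [[0.985, 0.173, -0.001], [0.173, -0.985, 0.0], [-0.001, -0.0, -1.0]]
ft_force: [1.1, 0.3, -0.4]
width: 93.1
gripper_force: 0.0
clock: 63.65
eef_pos: [579.2, -271.3, 222.5]
tool_rot: [[0.985, 0.174, -0.0], [0.174, -0.985, 0.001], [-0.0, -0.001, -1.0]]
ft_force: [0.7, -0.2, -0.2]
width: 92.7
gripper_force: 0.0
cup [320.  272.2 587. ] [531.    2.3  76. ]
jar [335.3 230.1 798. ] [613.9 -32.  114. ]
slim [292.6 238.7 308. ] [599.4  56.7 110. ]
cup [319.4 272.7 608. ] [530.    3.7  76. ]
jar [335.8 230.1 820. ] [614. -33. 114.]
slim [292.7 238.6 299. ] [599.6  56.6 110. ]
diff [78  1  8  8 45] [222. 154.]
diff [248   0  32  38 687] [409. 166.]
diff [245  23  17  26 221] [392. 184.]
diff [274  41   6  12  44] [416. 197.]
diff [164  53  11  13  90] [308. 209.]
diff [268  54  12  46 423] [414. 226.]
diff [196  66  30  20 294] [352. 226.]
diff [188  93  27  25 370] [340. 256.]
diff [158 105   8   4  24] [301. 256.]
diff [101 154   7   8  30] [244. 308.]
vial pred foot/top [226. 174.] [222. 152.]
```

Cup, jar and slim jar are within 2 mm of where they started, and the vial's cap shows at (222,154) against (222,152) predicted. Handing in.

```bash
python3 -c "
from station import order
print(order.close_job())"
```

```text
the job is handed in; nothing more can be done
None
```

The job is handed in, but no verdict came back: by my measurements the vial stands upright about 3 mm from the pan's centre and the cup and both jars are back within about 2 mm of their start places. I viewed 15 pictures, one over the limit of 14.

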